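# Spot a screw hole with a combination square and hold the drill over it

## Robot

A 6-joint arm with a two-finger parallel gripper is mounted at the origin on the work surface. World frame = base frame: x ahead of the robot, y to its left, z up, the work surface at z = 0. Lengths are in m, angles in rad, forces in N, time in s.
With the tool pointing down it reaches from about 0.275 to 0.75 m from the base axis. Payload 10.2 kg.
Tool frame: the origin (TCP) lies on the centre line of the jaws, within the pads' length; the fingertips stand 25 mm ahead of it and the grasp point (between the pads) lies 6 mm ahead of it; z points along the fingers, y is the direction in which the jaws open and shut (so a half turn about z gives the same grasp; the last joint's range is limited). The gripper opens to 88 mm and grips with 3 to 60 N. Pads are 18 mm wide; open, the fingers measure 123 mm over their backs; the gripper's body (75 mm by 187 mm) begins 45 mm behind the grasp point.
Start: joints at [0.95, 0.313, 1.498, -0, 1.331, -0.223], TCP at [0.203, 0.484, 0.264] pointing down, gripper open.
Joint ranges: [-2.94, 2.94], [-0.97, 2.17], [0.19, 2.56], [-1.23, 4.37], [0.02, 3.11], [-2.88, 2.88]. Speed limits (rad/s): [2.39, 2.39, 3.01, 3.14, 3.14, 3.14].

## Interface

Orientations are given as a 3x3 rotation matrix whose columns are the frame's x, y, z axes.
In Python, from bench import telemetry, optics, arm gives the robot as it stands.
- The arm moves only by the shell command python3 -m jog 'ROWS'. ROWS is JSON, a list of rows, each a list of 3 entries, a list of its own where there are three numbers: the shift along the world's x, y, z in mm, then the turn, a rotation vector about the world's x, y, z in rad, then the opening, from 0 (shut) to 1 (fully open). A call has exactly 10 rows; each row shifts and turns the pose as measured when the row begins; what a row does not reach is not made up. A row lasts 1/8 s, in which the tool goes at most 62.5 mm and 10.7 degrees, less where a joint would pass 70% of its speed; a pose out of reach is approached as far as the arm can. A call is refused whole if a number of a shift passes 62.5 or a number of a turn 0.188, either way. A call with a gripper value outside its range is refused whole. The fingers move at their own pace and stop on an object; the grip force is fixed at half the most. Time passes only in rows, so rows that do not move let the fingers close, or fill a call up. It gives the time, the measured TCP pose, the force and the opening at its end, in the units of the state.
- telemetry.get_obs(): the state, without advancing time (a new reading comes with each control period).
- optics.capture(name): name is "scene" or "top"; returns a dict with "pixels" (384x512x3 uint8, blue, green, red), "mtx" (3x3 intrinsics, pixels), "xyz" and "rotation" of the camera in the world. Camera axes: x right, y down, z forward; pixel columns grow to the right and rows downward; lengths in m; the calibration is good to about 2 mm. A picture is of the moment at which its call begins. There is no depth.
- arm.job_done(): hands the job in, once; it reports no verdict.
The state is a dict: "clock": time; "q": joint angles; "joint_vel": joint speeds; "joint_torque": joint torques, N m; "position": TCP position; "tcp_rot": TCP orientation; "wrist_force": force on the tool from outside, world axes, zero at the start; "moment": the same for the moment, N m; "opening": opening from 0.0 (shut) to 1.0 (fully open).
Only numpy, scipy, OpenCV 4.12 (cv2) and the standard library are available. Lean on these libraries where they do the work, as an engineer would, in place of code of your own. Each camera call takes 0.05 s, during which the arm holds its last target.

## Task

Lay the combination square on the clamped white-faced panel, its head flat on the bench and flush against the panel's front edge, the outer long edge of its blade on the pencil tick, and let go of it: the outer corner of the blade's free end then shows where a hole goes. Next lift the straight drill out of the rack, carry it over the clamps without knocking them, and finish while holding it there upright and still, the point of its bit straight above that blade corner and about a centimetre above the panel, so that I can check it before you drill. The drill must not touch the panel or the square, the square must stay as laid, and everything else on the bench stays where it is.

Things in the scene. Friction and masses are not known exactly. Their poses are not given: they have to be found in the camera images.
- panel: White-faced plywood panel, fixed flat on the bench: 240 mm (x, away from the robot) by 340 mm (y, left) by 9 mm. Origin at the centre of its underside, z up. Its front edge, towards the robot, is the straight face at x = -120 mm. Two steel post clamps hold its left and right sides.
- pencil_tick (a point): Dark pencil line on top of the panel, 3 mm wide, 40 mm long, running squarely in from the panel's front edge (in +x of panel). The point is its start at the front edge, on the top surface (9 mm above the bench). Axes parallel to the panel's. Its place along the edge varies.
- clamp_left (a point): Top of the left clamp's wooden knob (30 mm wide), its tallest part, 118 mm above the bench. A 20 mm wide arm, top 89 mm above the bench, runs 60 mm outwards (+y of panel) from the screw under the knob to a 105 mm tall post beside the panel. Fixed.
- clamp_right (a point): The same for the right clamp; its arm and post run outwards to -y of the panel.
- square_head (a point): Combination square, loose, 0.28 to 0.56 kg. Point: centre of its head, a dark steel bar 24 (x) by 100 (y) by 21 mm tall, flat on the bench. x: along the blade to its free end; y: along the head to the blade's side; z up. The bright working face is at x = +12 mm. A thickening and brass lock nut reach 41 mm behind the centre (-x) at y = 12 to 51 mm; elsewhere the bar can be gripped across its 24 mm.
- square_face_blade_end (a point): Point on the square's working face, near its end by the blade: 12 mm, 49 mm (x, y) from square_head, half-way up.
- square_face_far_end (a point): Point on the square's working face, near its other end: 12 mm, -49 mm (x, y) from square_head, half-way up.
- blade_corner (a point): Outer corner of the blade's free end, 122 mm, 50 mm (x, y) from square_head, mid-thickness. The bright blade (20 mm wide, 2 mm thick, y = 30 to 50 mm, outer long edge flush with the head's +y end) stands 110 mm out from the working face, level, 9.5 to 11.5 mm above the bench, so it just clears the 9 mm panel while the head lies on the bench against the panel's edge.
- drill_body (a point): Straight, pen-shaped cordless drill, 190 mm long, 0.26 to 0.48 kg, hanging upright in the rack, bit down. Point: centre of its round grey body, 38 mm in diameter, from 53 mm below to 53 mm above the point. Under it: a black collar 44 mm wide, 9 mm tall, resting on the rack's top, a 25 mm chuck, a 6 mm bit. z: up along the drill. Round: its yaw does not matter.
- bit_point (a point): Point of the drill bit, on the drill's axis, 137 mm below drill_body. In the rack it is 20 mm above the bench.
- rack: Plywood rack, fixed, 240 (x) by 90 mm (y), top 95 mm above the bench; origin under its centre. The drill hangs through a 33 mm hole in its middle: lift it straight up until the bit is clear. Screwdriver handles, 24 mm wide, at x = -82 and +82 mm reach 150 mm above the bench. Rack and square may stand on either side of the panel.
- sanding_block: Cork sanding block 60 x 100 x 28 mm lying on the far part of the panel; leave alone. Origin under its centre.
- pencil: Flat carpenter's pencil, 12 x 160 x 7 mm, lying on the far part of the panel; leave alone. Origin under its centre.
- tape_measure: Tape measure, 68 x 36 x 60 mm, on the bench; leave alone. Origin under its centre.
- screw_jar: Clear jar with a metal lid, 60 mm wide, 70 mm tall; leave alone. Origin under its centre.
- pine_box: Open pine box 100 x 155 x 55 mm on the bench to the right, near the robot; leave alone. Origin under its centre.
- chisel: Wood chisel lying on the bench to the left, near the robot, 230 mm long along its x, 28 mm tall; leave alone. Origin under the middle of its handle's front end.

How it is judged:
By the outcome, as a careful person would: the job done as asked, in the order asked, and still so for the second after the job is handed in, while the arm keeps its last pose, push and grip.
It also fails if it takes over 64 s, if anything falls off the work surface, if the arm or the gripper's body presses on something with over 40 N, if the wrist force passes 120 N, or if a joint passes its speed limit or range.

## Working session

There is one attempt and no reset: what is moved stays moved. The work goes in short steps, Python scripts to look and compute and a shell command to move; the robot and the scene stay as the last step left them, time stands still between calls to the robot, and variables do not carry over. Pictures are saved under pics/ and viewed, and the job is handed in when it is done.

```bash
ls; mkdir -p pics; python3 - <<'E'
from bench import telemetry, optics, arm
import cv2, numpy as np, pickle
o=telemetry.get_obs(); print({k:np.round(v,3).tolist() for k,v in o.items()})
for n in("scene","top"):
    c=optics.capture(n); pickle.dump(c,open(f"{n}0.pkl","wb")); cv2.imwrite(f"pics/{n}0.png",c["pixels"]); print(n,c["mtx"],c["xyz"],c["rotation"])
E
```

```text
pics
{'clock': 0.0, 'q': [0.95, 0.313, 1.498, -0.0, 1.331, -0.223], 'joint_vel': [0.001, -0.001, -0.0, -0.002, -0.002, 0.001], 'joint_torque': [0.0, -40.22, -25.227, 0.07, 0.035, -0.0], 'position': [0.203, 0.484, 0.263], 'tcp_rot': [[-0.922, 0.387, -0.001], [0.387, 0.922, -0.001], [0.0, -0.001, -1.0]], 'wrist_force': [0.263, -0.59, 0.58], 'moment': [0.01, 0.003, -0.011], 'opening': 1.003}
scene [[476.35745461   0.         252.72328893]
 [  0.         476.35745461 188.0004012 ]
 [  0.           0.           1.        ]] [1.14743969 0.54029681 1.16783128] [[-0.61828734  0.61472487 -0.4897286 ]
 [ 0.7859503   0.48493356 -0.38356429]
 [ 0.00169933 -0.62205528 -0.78297148]]
top [[439.28666049   0.         256.54319403]
 [  0.         439.28666049 185.44976063]
 [  0.           0.           1.        ]] [0.28401534 0.01309694 1.38340753] [[-0.00365464 -0.98728031  0.15894726]
 [-0.99989865  0.00579501  0.0130045 ]
 [-0.01376019 -0.15888363 -0.98720142]]
```

View pics/scene0.png

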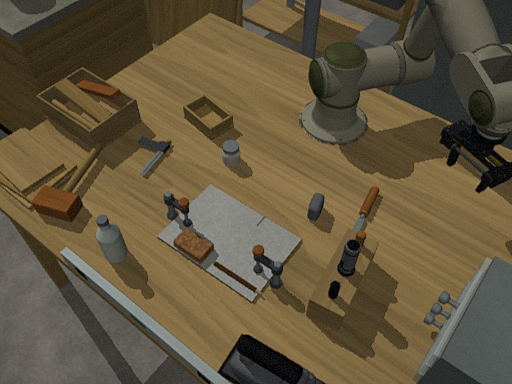

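View pics/top0.png

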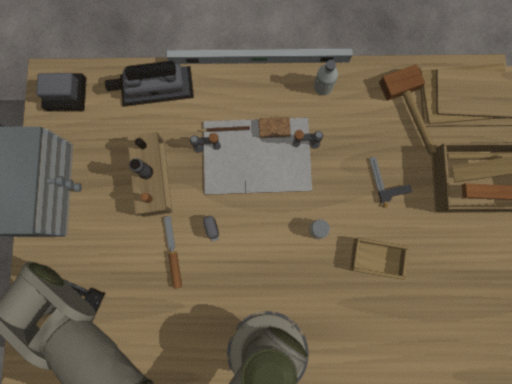

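```bash
cat > h.py <<'E'
import numpy as np, cv2, pickle
from bench import telemetry, optics, arm
def cap(n,tag):
    c=optics.capture(n); pickle.dump(c,open(f"{n}{tag}.pkl","wb")); return c
def load(n,tag): return pickle.load(open(f"{n}{tag}.pkl","rb"))
def ray(c,uv,z):
    d=c["rotation"]@np.linalg.solve(c["mtx"],np.array([uv[0],uv[1],1.]))
    p=np.array(c["xyz"]); return p+d*(z-p[2])/d[2]
def proj(c,P):
    v=c["mtx"]@(np.array(c["rotation"]).T@(np.array(P)-c["xyz"])); return v[:2]/v[2]
def tri(c1,u1,c2,u2):
    A=[];b=[]
    for c,u in((c1,u1),(c2,u2)):
        d=c["rotation"]@np.linalg.solve(c["mtx"],np.array([u[0],u[1],1.]));d/=np.linalg.norm(d)
        M=np.eye(3)-np.outer(d,d);A.append(M);b.append(M@c["xyz"])
    return np.linalg.lstsq(np.vstack(A),np.hstack(b),rcond=None)[0]
def crop(c,x0,y0,w,h,s,name):
    im=c["pixels"][y0:y0+h,x0:x0+w]; im=cv2.resize(im,None,fx=s,fy=s,interpolation=cv2.INTER_CUBIC)
    im=cv2.convertScaleAbs(im,alpha=1.5)
    for k in range(0,w,10): cv2.putText(im,str(x0+k),(k*s,8),0,.3,(0,255,255)); cv2.line(im,(k*s,9),(k*s,13),(0,255,255))
    for k in range(0,h,10): cv2.putText(im,str(y0+k),(0,k*s+4),0,.3,(0,255,255))
    cv2.imwrite(f"pics/{name}.png",im)
E
python3 - <<'E'
from h import *
t=load("top","0");s=load("scene","0")
crop(t,355,145,65,65,9,"t_sq");crop(t,185,105,145,100,5,"t_pan");crop(s,130,125,60,60,9,"s_sq");crop(s,150,180,160,120,5,"s_pan")
crop(t,120,125,60,95,6,"t_rack")
E
```

```text
(no output)
```

View pics/t_sq.png

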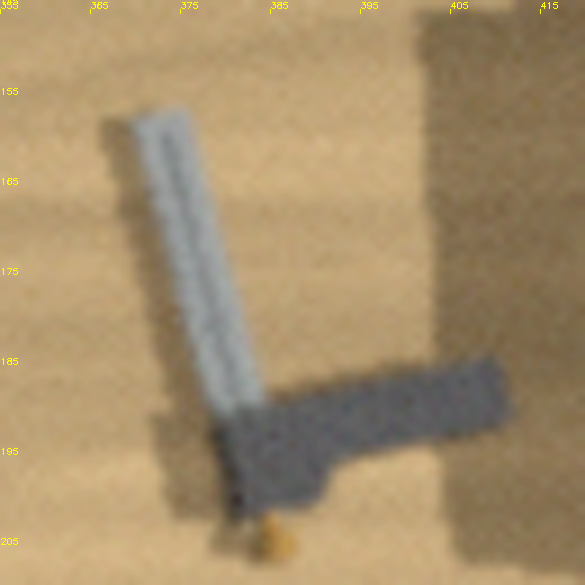

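View pics/t_pan.png

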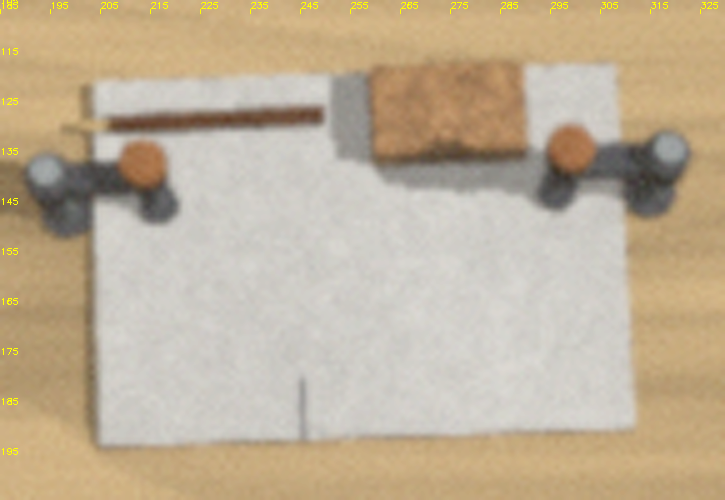

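View pics/s_sq.png

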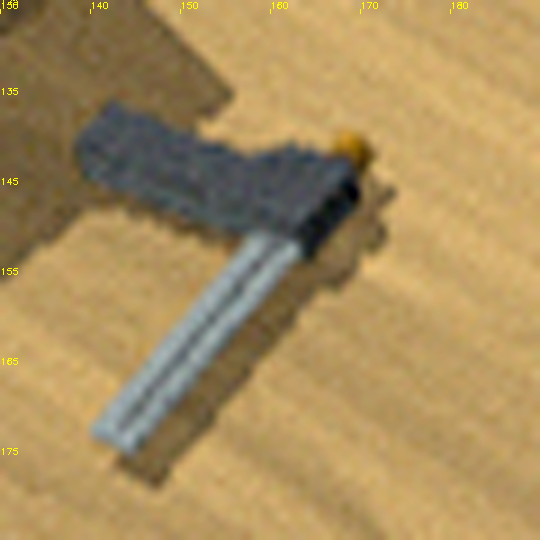

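View pics/s_pan.png

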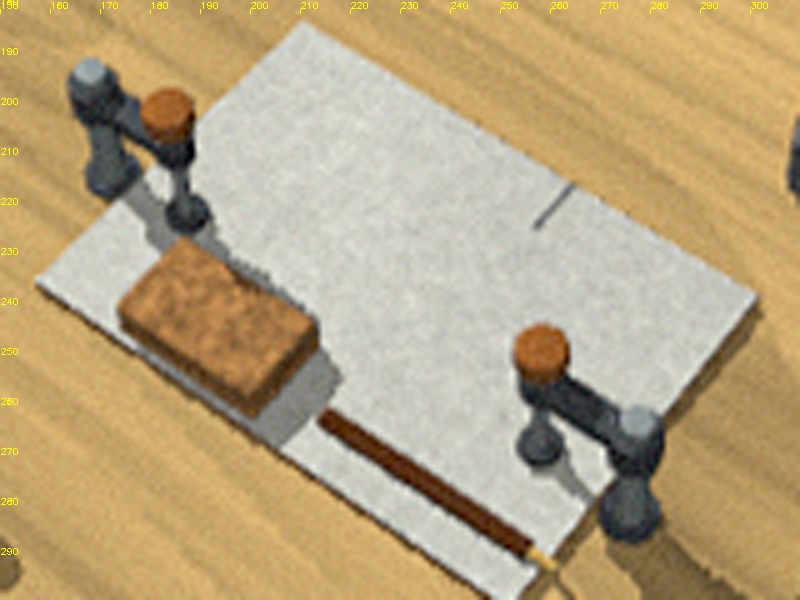

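View pics/t_rack.png

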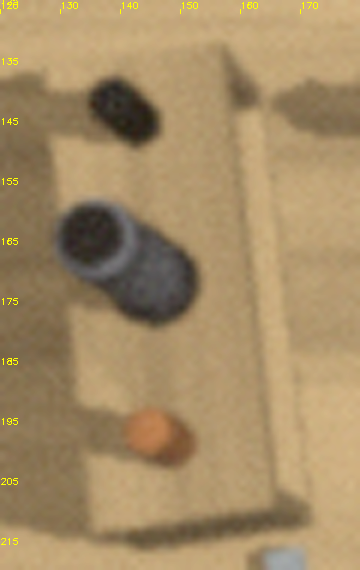

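```bash
cat >> h.py <<'E'
from scipy.ndimage import map_coordinates
def chan(c,k):
    im=c["pixels"].astype(np.float32)
    if k=="sat": return im.max(2)-im.min(2)
    if k=="gray": return im.mean(2)
    return im[:,:,k]
def edge(c,p0,p1,k="sat",hw=3.,n=60,trim=.06):
    """line (two pts) near p0-p1: median-filtered gradient centroid fit"""
    I=chan(c,k);p0=np.array(p0,float);p1=np.array(p1,float);d=p1-p0;L=np.hypot(*d);d/=L;nn=np.array([-d[1],d[0]])
    s=np.arange(-hw,hw+.01,.1);P=[]
    for a in np.linspace(trim,1-trim,n):
        q=p0+d*L*a; X=q[0]+nn[0]*s;Y=q[1]+nn[1]*s
        g=np.gradient(map_coordinates(I,[Y,X],order=1)); 
        i=np.argmax(abs(g)); w=np.zeros_like(g);lo=max(0,i-10);w[lo:i+11]=np.abs(g[lo:i+11])
        P.append(q+nn*(w*s).sum()/w.sum())
    P=np.array(P,np.float32)
    vx,vy,x,y=cv2.fitLine(P,cv2.DIST_HUBER,0,.01,.01).ravel()
    r=(P-[x,y])@np.array([-vy,vx]); 
    return np.array([x,y]),np.array([vx,vy]),float(np.median(abs(r)))
def isect(a,b):
    M=np.array([a[1],-b[1]]).T; t=np.linalg.solve(M,b[0]-a[0]); return a[0]+a[1]*t[0]
E
python3 - <<'E'
from h import *
np.set_printoptions(precision=4,suppress=True)
t=load("top","0");s=load("scene","0")
def quad(c,cs,k,z,names):
    E=[edge(c,cs[i],cs[(i+1)%4],k) for i in range(4)]
    C=[isect(E[i-1],E[i]) for i in range(4)]
    W=[ray(c,q,z) for q in C]
    for i in range(4): print(names,i,C[i],W[i],"res",round(E[i][2],2),"len",np.linalg.norm(W[(i+1)%4]-W[i]))
    return W
# panel corners FL,FR,BR,BL (front left= +y)
Wt=quad(t,[(204.3,194),(312,190.5),(307.5,117),(203,121)],"sat",.009,"panT")
Ws=quad(s,[(302,239),(211,184.5),(157.5,237),(254,299)],"sat",.009,"panS")
for W in(Wt,Ws):
    f=(W[0]-W[1]);print("front mid",(W[0]+W[1])/2,"yaw",np.arctan2(-f[0],f[1]), "centre",sum(W)/4)
# tick
for c,a,b in((t,(245.2,193),(245.2,181)),(s,(264.5,216.8),(257.3,225.5))):
    print("tick",ray(c,a,.009),ray(c,b,.009))
E
```

```text
panT 0 [203.468  193.9364] [0.4791 0.1993 0.009 ] res 0.15 len 0.3421489299238047
panT 1 [311.6439 190.5844] [ 0.4879 -0.1428  0.009 ] res 0.2 len 0.2413703320297245
panT 2 [307.8777 117.0556] [ 0.7291 -0.1362  0.009 ] res 0.24 len 0.3425511213476087
panT 3 [202.5016 120.8849] [0.719  0.2062 0.009 ] res 0.47 len 0.23999950221052901
panS 0 [302.1838 238.9624] [0.4814 0.1991 0.009 ] res 0.07 len 0.3428076206896211
panS 1 [209.9612 183.5112] [ 0.4914 -0.1436  0.009 ] res 0.13 len 0.2427969402350886
panS 2 [155.8679 236.1832] [ 0.7341 -0.1366  0.009 ] res 0.14 len 0.34154472146218745
panS 3 [251.7194 301.509 ] [0.7219 0.2047 0.009 ] res 0.4 len 0.24057011336165895
front mid [0.4835 0.0283 0.009 ] yaw 0.025645682371300594 centre [0.6038 0.0316 0.009 ]
front mid [0.4864 0.0278 0.009 ] yaw 0.02919875447446684 centre [0.6072 0.0309 0.009 ]
tick [0.4813 0.0672 0.009 ] [0.5198 0.0672 0.009 ]
tick [0.4867 0.0674 0.009 ] [0.5244 0.0697 0.009 ]
```

```bash
python3 - <<'E'
from h import *
np.set_printoptions(precision=4,suppress=True)
t=load("top","0");s=load("scene","0")
g=lambda x0,y0,k,x,y:((x+.5)/k-.5+x0,(y+.5)/k-.5+y0)
T=lambda x,y:g(355,145,9,x,y); S=lambda x,y:g(130,125,9,x,y)
def line(n,c,a,b,k,z,hw=2):
    e=edge(c,a,b,k,hw); p=np.array(a)-0; 
    A=e[0]+e[1]*np.dot(p-e[0],e[1]);B=e[0]+e[1]*np.dot(np.array(b)-e[0],e[1])
    WA,WB=ray(c,A,z),ray(c,B,z);d=WB-WA
    print(n,A,B,WA,WB,"ang",np.arctan2(d[1],d[0]),"len",np.hypot(*d[:2]),"res",round(e[2],2));return e
print("TOP")
bo=line("blade outer",t,T(134,120),T(215,410),"sat",.0115)
bi=line("blade inner",t,T(187,110),T(265,400),"sat",.0115)
be=line("blade end",t,T(134,117),T(187,110),"sat",.0115)
hf=line("head face",t,T(275,396),T(495,358),"sat",.021)
he=line("head far end",t,T(495,358),T(515,415),"sat",.021)
hb=line("head back",t,T(350,460),T(510,425),"sat",.021)
print("corner T",ray(t,isect(bo,be),.0115),"headfar corner",ray(t,isect(hf,he),.021),ray(t,isect(hb,he),.021))
print("SCENE")
bo=line("blade outer",s,S(130,450),S(298,265),"sat",.0115)
bi=line("blade inner",s,S(95,432),S(250,240),"sat",.0115)
be=line("blade end",s,S(95,432),S(130,450),"sat",.0115)
hb=line("head back",s,S(120,103),S(240,152),"sat",.021)
print("corner S",ray(s,isect(bo,be),.0115))
print("head end top-blade corner S",ray(s,S(304,228),.021),"back far",ray(s,S(113,100),.021))
# tick
for c,P in((t,[(245.3,y) for y in np.arange(182.5,192.5,.5)]),(s,[(264.3+(257.3-264.3)*a,217.2+(225.0-217.2)*a) for a in np.linspace(.1,.9,20)])):
    I=chan(c,"gray");P=np.array(P);d=P[-1]-P[0];d/=np.hypot(*d);n=np.array([-d[1],d[0]]);o=np.arange(-2.5,2.6,.1);Q=[]
    for p in P:
        v=map_coordinates(I,[p[1]+n[1]*o,p[0]+n[0]*o],order=1);w=np.clip(np.median(v)-8-v,0,None)
        if w.sum()>0:Q.append(p+n*(w*o).sum()/w.sum())
    Q=np.array(Q,np.float32);vx,vy,x,y=cv2.fitLine(Q,cv2.DIST_HUBER,0,.01,.01).ravel()
    e=(np.array([x,y]),np.array([vx,vy]))
    fr=edge(c,(203.5,193.9),(311.6,190.6)) if c is t else edge(c,(302.2,239),(210,183.5))
    q=isect(e,fr);print("tick start",q,ray(c,q,.009),"dir",ray(c,e[0]+5*e[1],.009)-ray(c,e[0]-5*e[1],.009))
E
```

```text
TOP
blade outer [369.0149 158.0008] [377.4489 190.3705] [ 0.5913 -0.3273  0.0115] [ 0.487  -0.3491  0.0115] ang -2.935306124448073 len 0.10659572971439812 res 0.1
blade inner [375.4334 156.7507] [384.1506 188.9592] [ 0.5953 -0.3479  0.0115] [ 0.4914 -0.3704  0.0115] ang -2.9282936799216692 len 0.10631108659788951 res 0.07
blade end [369.4153 157.2983] [375.3166 156.6299] [ 0.5936 -0.3287  0.0115] [ 0.5957 -0.3475  0.0115] ang -1.462283448509137 len 0.018938122097002606 res 0.05
head face [385.2723 189.278 ] [409.4551 183.8829] [ 0.4889 -0.3712  0.021 ] [ 0.5055 -0.4474  0.021 ] ang -1.3558982319796125 len 0.07799634200403112 res 0.12
head far end [409.9185 184.2384] [411.6113 190.7102] [ 0.5044 -0.4487  0.021 ] [ 0.4839 -0.4528  0.021 ] ang -2.946326642598002 len 0.02088376749710994 res 0.06
head back [393.3918 195.4119] [411.2127 191.7316] [ 0.4694 -0.3954  0.021 ] [ 0.4807 -0.4514  0.021 ] ang -1.3720035049629773 len 0.05708831865400772 res 0.09
corner T [ 0.5934 -0.3269  0.0115] headfar corner [ 0.5058 -0.4485  0.021 ] [ 0.4811 -0.4533  0.021 ]
SCENE
blade outer [144.7381 175.1665
[... 198 characters left out ...]
 0.0115] [ 0.4971 -0.3712  0.0115] ang -2.9313435362518545 len 0.10146850067656117 res 0.06
blade end [139.7702 173.2218] [143.6633 175.2137] [ 0.5993 -0.345   0.0115] [ 0.5974 -0.3293  0.0115] ang 1.6906242748358005 len 0.015847464408326434 res 0.03
head back [142.9748 135.788 ] [156.3217 141.1992] [ 0.4825 -0.4504  0.021 ] [ 0.4726 -0.397   0.021 ] ang 1.7553534331744187 len 0.05426565399903065 res 0.08
corner S [ 0.5971 -0.3263  0.0115]
head end top-blade corner S [ 0.4863 -0.3506  0.021 ] back far [ 0.4839 -0.4531  0.021 ]
tick start [245.1093 192.8147] [0.4819 0.0674 0.009 ] dir [-0.0321 -0.0004  0.    ]
tick start [264.4421 216.2521] [0.4852 0.0661 0.009 ] dir [-0.0333 -0.0009  0.    ]
```

```bash
python3 - <<'E'
from h import *
np.set_printoptions(precision=4,suppress=True)
t=load("top","0");s=load("scene","0")
crop(s,300,225,90,100,6,"s_rack")
g=lambda x0,y0,k,x,y:((x+.5)/k-.5+x0,(y+.5)/k-.5+y0)
T=lambda x,y:g(120,125,6,x,y);P=lambda x,y:g(185,105,5,x,y);Q=lambda x,y:g(150,180,5,x,y)
print("drill top",ray(t,T(93,235),.21),"orange",ray(t,T(148,432),.15))
print("knobL",ray(t,P(142,163),.118),ray(s,Q(543,353),.118),"knobR",ray(t,P(571,148),.118),ray(s,Q(168,112),.118))
print("postL",ray(t,P(44,170),.105),ray(s,Q(640,423),.105),"R",ray(t,P(669,151),.105),ray(s,Q(91,71),.105))
print("jar",ray(t,(320,226),.07),"tape",ray(t,(211,227),.06))
E
```

```text
drill top [0.5351 0.3609 0.21  ] orange [0.4524 0.3487 0.15  ]
knobL [0.6339 0.1588 0.118 ] [0.6414 0.1622 0.118 ] knobR [ 0.6412 -0.0963  0.118 ] [ 0.6478 -0.0937  0.118 ]
postL [0.6336 0.2192 0.105 ] [0.6371 0.2212 0.105 ] R [ 0.6425 -0.1561  0.105 ] [ 0.6475 -0.1556  0.105 ]
jar [ 0.372  -0.1582  0.07  ] tape [0.3712 0.1681 0.06  ]
```

View pics/s_rack.png

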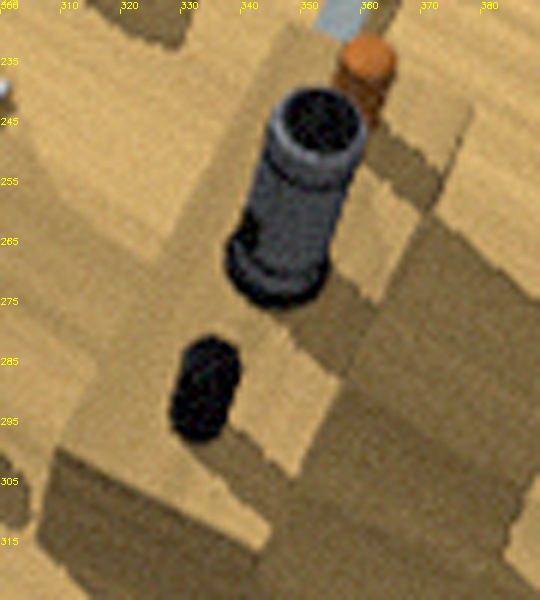

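```bash
python3 -m jog '[[[18,-56,0],[0,0,-0.1],1],[[18,-56,0],[0,0,-0.1],1],[[18,-56,0],[0,0,-0.1],1],[[18,-56,0],[0,0,-0.1],1],[[18,-56,0],[0,0,-0.1],1],[[18,-56,0],[0,0,-0.1],1],[[18,-56,0],[0,0,-0.1],1],[[18,-56,0],[0,0,-0.1],1],[[18,-56,0],[0,0,-0.1],1],[[18,-56,0],[0,0,0],1]]'
python3 - <<'E'
from h import *
s=load("scene","0");q=((319.5)/6-.5+300,124.5/6-.5+225);print(q,ray(s,q,.21)); print(tri(load("top","0"),((93.5)/6-.5+120,235.5/6-.5+125),s,q))
E
```

```text
clock: 1.35
position: [0.3832, -0.0919, 0.2615]
tcp_rot: [[-0.246, 0.969, -0.001], [0.969, 0.246, -0.001], [-0.001, -0.001, -1.0]]
wrist_force: [0.9, 1.0, 0.2]
opening: 0.999
(352.75, 245.25) [0.53782438 0.36127265 0.21      ]
[0.53586978 0.36122521 0.20741078]
```

```bash
python3 -m jog '[[[18,-54,0],[0,0,-0.04],1],[[18,-54,0],[0,0,0],1],[[18,-54,0],[0,0,0],1],[[18,-54,0],[0,0,0],1],[[16,-50,-10],[0,0,0],1],[[15,-48,-30],[0,0,0],1],[[0,0,-50],[0,0,0],1],[[0,0,-40],[0,0,0],1],[[0,0,-20],[0,0,0],1],[[0,0,0],[0,0,0],1]]'
python3 - <<'E'
from h import *
for n in("scene","top"): c=cap(n,"1"); 
crop(load("scene","1"),100,90,110,110,5,"s1");crop(load("top","1"),340,130,100,100,5,"t1")
print(telemetry.get_obs()["position"])
E
```

```text
clock: 2.6
position: [0.4863, -0.4202, 0.102]
tcp_rot: [[-0.199, 0.98, -0.004], [0.98, 0.199, 0.004], [0.004, -0.003, -1.0]]
wrist_force: [-0.4, -0.9, 0.1]
opening: 1.004
[ 0.48695476 -0.42096839  0.10428274]
```

View pics/s1.png

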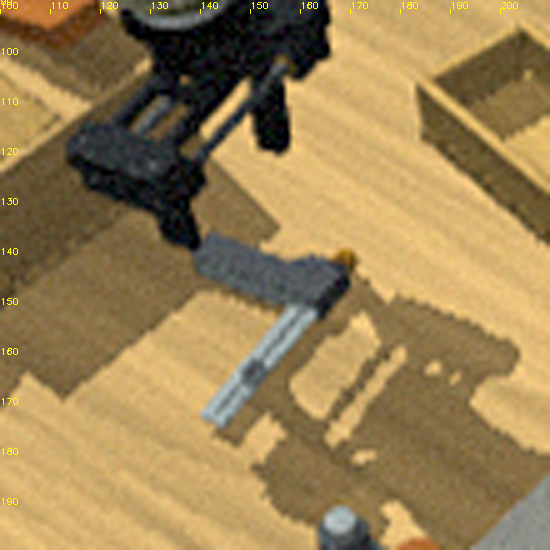

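View pics/t1.png

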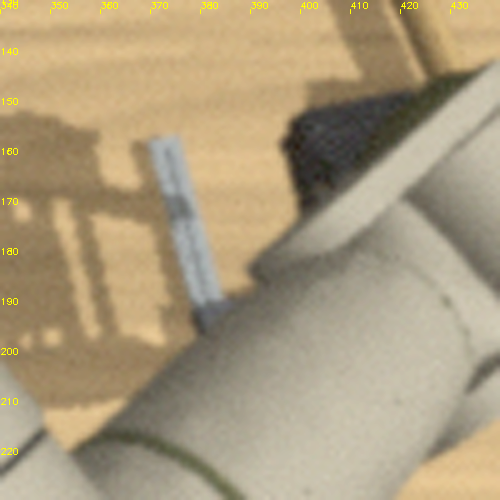

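```bash
python3 -m jog '[[[0,15,0],[0,0,0.008],1],[[0,0,-25],[0,0,0],1],[[0,0,-25],[0,0,0],1],[[0,0,-12],[0,0,0],1],[[0,0,0],[0,0,0],1],[[0,0,0],[0,0,0],1],[[0,0,0],[0,0,0],1],[[0,0,0],[0,0,0],1],[[0,0,0],[0,0,0],1],[[0,0,0],[0,0,0],1]]'
python3 - <<'E'
from h import *
for n in("scene",): c=cap(n,"2"); 
crop(load("scene","2"),100,90,110,110,5,"s2")
for i in range(3): print(telemetry.get_obs()["position"])
E
```

```text
clock: 3.95
position: [0.4899, -0.4044, 0.05]
tcp_rot: [[-0.21, 0.978, 0.008], [0.978, 0.211, -0.01], [-0.011, 0.006, -1.0]]
wrist_force: [-0.7, -0.2, -0.8]
opening: 1.004
[ 0.48993805 -0.40441472  0.04996532]
[ 0.48993805 -0.40441472  0.04996532]
[ 0.48993805 -0.40441472  0.04996532]
```

View pics/s2.png

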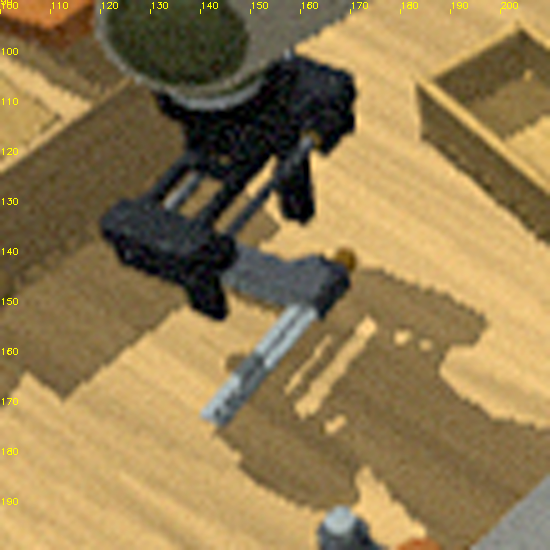

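```bash
cat >> h.py <<'E'
def st():
    o=telemetry.get_obs();R=np.array(o["tcp_rot"]);z=R[:,2]
    print("t",round(o["clock"],2),"pos",np.round(1000*np.array(o["position"]),1),"yawY",round(np.arctan2(R[1,1],R[0,1]),4),"tiltcorr wx,wy",round(-z[1],4),round(z[0],4),"F",np.round(o["wrist_force"],1),"op",round(o["opening"],3),"q",np.round(o["q"],2))
E
python3 -m jog '[[[-1,0,-6],[0.010,0.008,0],1],[[0,0,-6],[0,0,0],1],[[0,0,0],[0,0,0],0.6],[[0,0,0],[0,0,0],0],[[0,0,0],[0,0,0],0],[[0,0,0],[0,0,0],0],[[0,0,0],[0,0,0],0],[[0,0,0],[0,0,0],0],[[0,0,0],[0,0,0],0],[[0,0,0],[0,0,0],0]]'; python3 -c "from h import *;st()"
```

```text
clock: 5.25
position: [0.4885, -0.4045, 0.0369]
tcp_rot: [[-0.211, 0.978, -0.002], [0.978, 0.211, 0.001], [0.002, -0.001, -1.0]]
wrist_force: [0.7, 0.4, -0.2]
opening: 0.272
t 5.25 pos [ 488.5 -404.5   36.9] yawY 0.2122 tiltcorr wx,wy -0.0013 -0.0016 F [ 0.7  0.4 -0.2] op 0.272 q [-0.88  0.79  1.36 -0.    0.99 -1.09]
```

```bash
python3 -m jog '[[[0,0,10],[0,0,0],0],[[0,0,20],[0,0,0],0],[[0,0,35],[0,0,0],0],[[0,0,35],[0,0,0],0],[[0,20,15],[0,0,0],0],[[0,40,0],[0,0,-0.03],0],[[0,50,0],[0,0,-0.03],0],[[0,50,0],[0,0,-0.03],0],[[0,30,0],[0,0,0],0],[[0,10,0],[0,0,0],0]]'; python3 - <<'E'
from h import *
st()
c=cap("scene","3");crop(c,120,100,110,110,5,"s3")
E
```

```text
clock: 6.5
position: [0.4877, -0.1981, 0.1653]
tcp_rot: [[-0.117, 0.993, 0.005], [0.993, 0.117, -0.002], [-0.003, 0.005, -1.0]]
wrist_force: [0.2, -0.7, -5.8]
opening: 0.269
t 6.5 pos [ 487.7 -198.1  165.3] yawY 0.1177 tiltcorr wx,wy 0.0023 0.0053 F [ 0.2 -0.7 -5.8] op 0.269 q [-0.61  0.41  1.63  0.    1.09 -0.73]
```

View pics/s3.png

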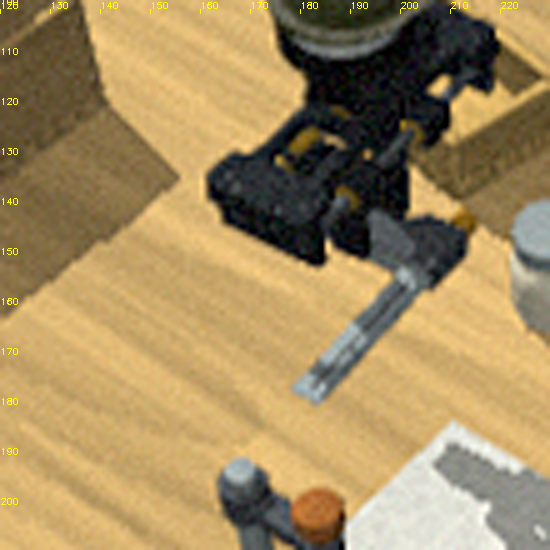

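```bash
python3 -m jog '[[[-6,50,0],[0.002,0.005,-0.03],0],[[-6,50,0],[0,0,-0.03],0],[[-6,50,0],[0,0,-0.03],0],[[-6,40,0],[0,0,0],0],[[0,15,-10],[0,0,0],0],[[0,0,-25],[0,0,0],0],[[0,0,-25],[0,0,0],0],[[0,0,-20],[0,0,0],0],[[0,0,-15],[0,0,0],0],[[0,0,0],[0,0,0],0]]'; python3 - <<'E'
from h import *
st()
c=cap("scene","4");crop(c,180,140,130,110,5,"s4")
c=cap("top","4");crop(c,185,105,145,110,5,"t4")
E
```

```text
clock: 7.8
position: [0.4679, 0.0027, 0.0702]
tcp_rot: [[-0.015, 1.0, 0.01], [1.0, 0.015, -0.006], [-0.006, 0.009, -1.0]]
wrist_force: [0.4, 0.5, -4.9]
opening: 0.269
t 7.8 pos [467.9   2.7  70.2] yawY 0.0154 tiltcorr wx,wy 0.0059 0.0096 F [ 0.4  0.5 -4.9] op 0.269 q [-0.24  0.45  1.88 -0.    0.8  -0.26]
```

View pics/s4.png

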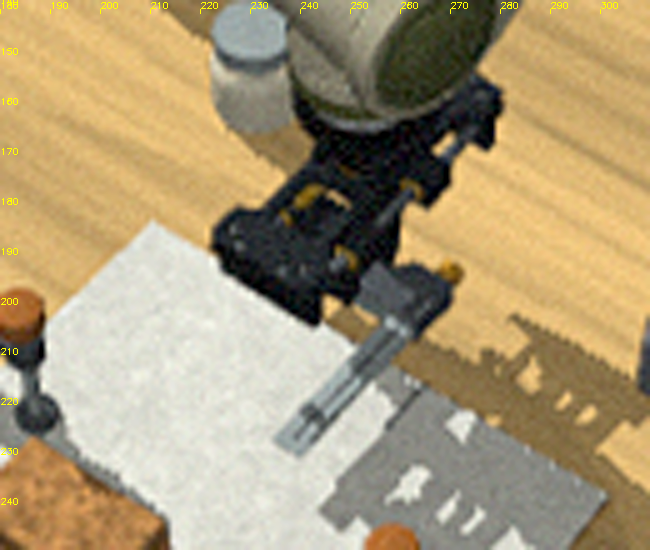

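View pics/t4.png

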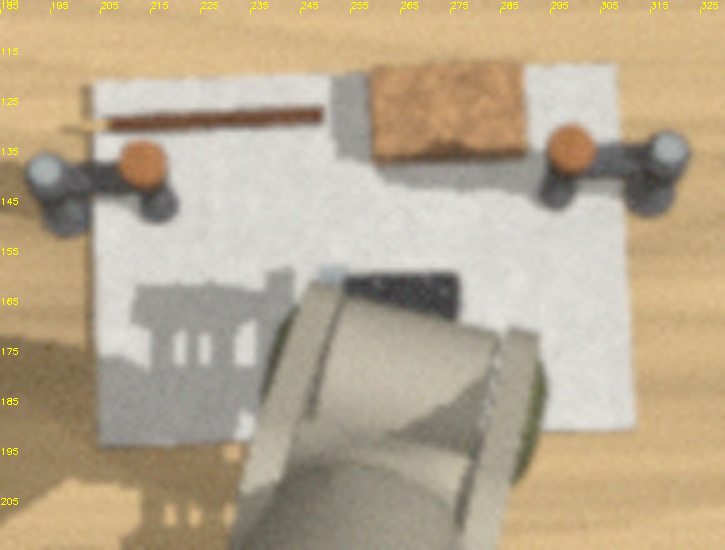

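```bash
python3 - <<'E'
from h import *
np.set_printoptions(precision=4,suppress=True)
s=load("scene","4");t=load("top","4")
S=lambda x,y:((x+.5)/5-.5+180,(y+.5)/5-.5+140)
bo=edge(s,S(305,450),S(400,335),"gray",2);be=edge(s,S(277,438),S(302,455),"gray",2)
q=isect(bo,be);print(q,bo[2],be[2],ray(s,q,.0448))
a=ray(s,bo[0],.0448);b=ray(s,bo[0]+5*bo[1],.0448);print("dir",np.arctan((b-a)[1]/(b-a)[0]))
T=lambda x,y:((x+.5)/5-.5+185,(y+.5)/5-.5+105)
print("top corner",ray(t,T(321,266),.0448))
E
```

```text
[240.1491 231.8829] 0.4635763168334961 0.090068519115448 [0.5904 0.0597 0.0448]
dir 0.09277280497806029
top corner [0.587  0.0546 0.0448]
```

```bash
python3 -m jog '[[[-6,10,0],[0.006,0.010,0.012],0],[[0,0,-8],[0,0,0],0],[[0,0,-8],[0,0,0],0],[[0,0,-6],[0,0,0],0],[[0,0,-2],[0,0,0],0],[[0,0,0],[0,0,0],0],[[0,0,0],[0,0,0],0],[[0,0,0],[0,0,0],0],[[0,0,0],[0,0,0],0],[[0,0,0],[0,0,0],0]]'; python3 - <<'E'
from h import *
st()
c=cap("scene","5");crop(c,180,140,130,110,5,"s5")
E
```

```text
clock: 9.15
position: [0.4631, 0.0131, 0.0473]
tcp_rot: [[-0.028, 1.0, 0.005], [1.0, 0.028, -0.001], [-0.001, 0.005, -1.0]]
wrist_force: [0.3, 0.6, -5.0]
opening: 0.27
t 9.15 pos [463.1  13.1  47.3] yawY 0.0284 tiltcorr wx,wy 0.0008 0.0047 F [ 0.3  0.6 -5. ] op 0.27 q [-0.23  0.49  1.91  0.    0.74 -0.25]
```

View pics/s5.png

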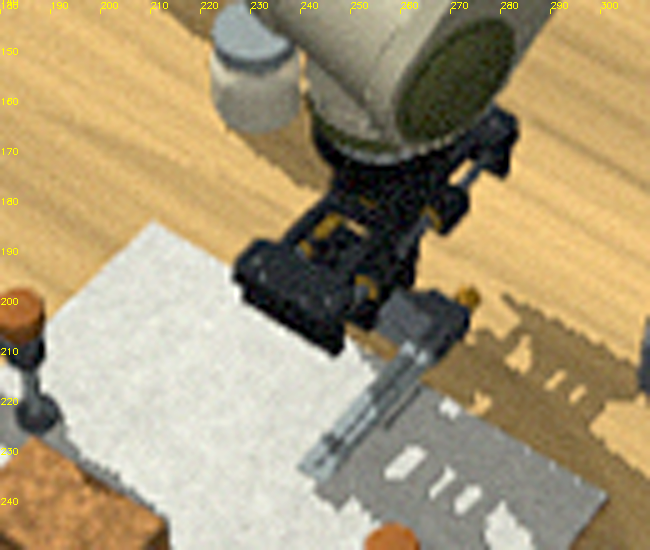

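```bash
python3 -m jog '[[[0,0,-4],[0.001,0.004,0],0],[[0,0,-3],[0,0,0],0],[[0,0,-2],[0,0,0],0],[[0,0,-1],[0,0,0],0],[[0,0,-1],[0,0,0],0],[[0,0,0],[0,0,0],0],[[0,0,0],[0,0,0],0],[[0,0,0],[0,0,0],0],[[0,0,0],[0,0,0],0],[[0,0,0],[0,0,0],0]]'; python3 - <<'E'
from h import *
st()
c=cap("scene","6");crop(c,180,140,130,110,5,"s6")
E
```

```text
clock: 10.45
position: [0.4633, 0.013, 0.0369]
tcp_rot: [[-0.029, 1.0, 0.0], [1.0, 0.029, 0.0], [0.0, 0.0, -1.0]]
wrist_force: [-0.2, 0.7, -2.4]
opening: 0.268
t 10.45 pos [463.3  13.   36.9] yawY 0.0287 tiltcorr wx,wy -0.0001 0.0003 F [-0.2  0.7 -2.4] op 0.268 q [-0.23  0.51  1.91  0.    0.72 -0.25]
```

View pics/s6.png

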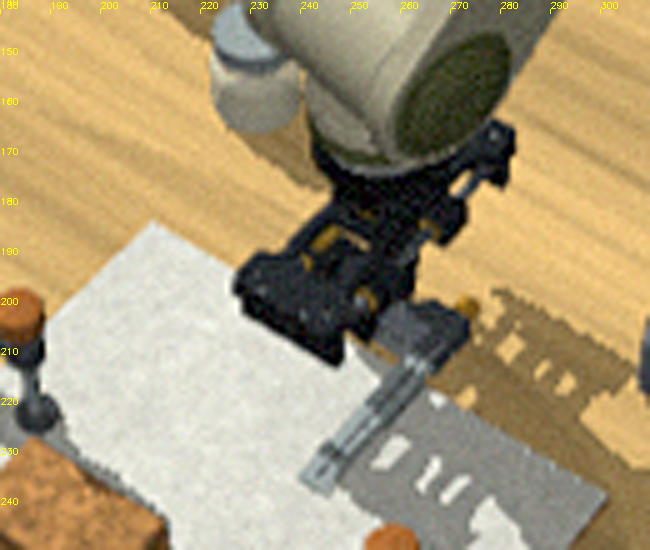

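```bash
python3 - <<'E'
from h import *
np.set_printoptions(precision=4,suppress=True)
s=load("scene","6")
S=lambda x,y:((x+.5)/5-.5+180,(y+.5)/5-.5+140)
for k in("gray","sat",2):
  bo=edge(s,S(335,480),S(425,380),k,1.5);be=edge(s,S(303,475),S(326,492),k,2)
  q=isect(bo,be);print(q,bo[2],be[2],ray(s,q,.0115),ray(s,S(425,380),.0115))
  a=ray(s,bo[0],.0115);b=ray(s,bo[0]+5*bo[1],.0115);print(a,"dir",np.arctan((b-a)[1]/(b-a)[0]))
crop(s,230,195,50,50,12,"s6b")
E
```

```text
[242.0716 237.6247] 0.5399821996688843 0.04844998940825462 [0.5857 0.0621 0.0115] [0.4845 0.0661 0.0115]
[0.5267 0.0666 0.0115] dir -0.07675110272163214
[244.3252 236.8538] 0.3002901077270508 0.7571134567260742 [0.5797 0.0655 0.0115] [0.4845 0.0661 0.0115]
[0.5303 0.0649 0.0115] dir 0.01163018323688421
[242.2442 237.6962] 0.5624504089355469 0.04872732609510422 [0.5856 0.0626 0.0115] [0.4845 0.0661 0.0115]
[0.527  0.0667 0.0115] dir -0.06996246562260437
```

View pics/s6b.png

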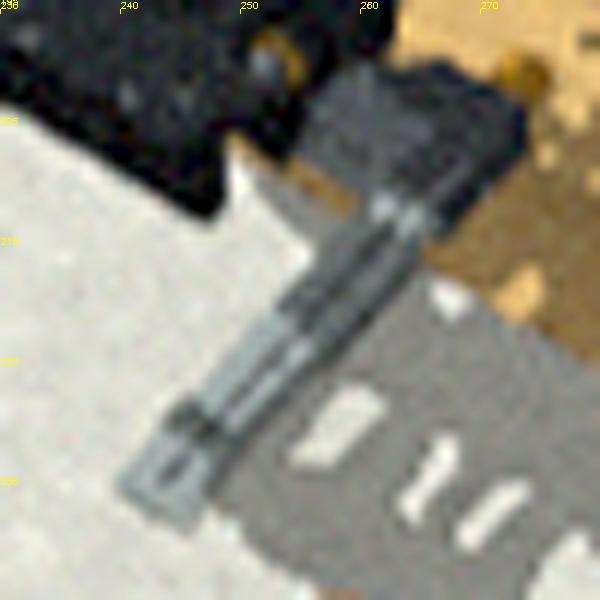

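```bash
python3 -m jog '[[[3,0,0],[0,0,0],0],[[3,0,0],[0,0,0],0],[[2,0,0],[0,0,0],0],[[2,0,0],[0,0,0],0],[[1,0,0],[0,0,0],0],[[1,0,0],[0,0,0],0],[[0.5,0,0],[0,0,0],0],[[0.5,0,0],[0,0,0],0],[[0,0,0],[0,0,0],0],[[0,0,0],[0,0,0],0]]'; python3 - <<'E'
from h import *
np.set_printoptions(precision=4,suppress=True)
st()
s=load("scene","6");print(ray(s,(245.54,238.7),.0115),ray(s,(264.95,216.6),.0115))
c=cap("scene","7");crop(c,230,190,50,50,12,"s7")
E
```

```text
clock: 11.75
position: [0.4751, 0.0132, 0.037]
tcp_rot: [[-0.029, 1.0, -0.006], [1.0, 0.029, 0.001], [0.001, -0.006, -1.0]]
wrist_force: [-3.2, 0.1, -0.6]
opening: 0.266
t 11.75 pos [475.1  13.2  37. ] yawY 0.0287 tiltcorr wx,wy -0.0007 -0.0057 F [-3.2  0.1 -0.6] op 0.266 q [-0.22  0.53  1.87 -0.    0.75 -0.25]
[0.5824 0.0722 0.0115] [0.4867 0.0691 0.0115]
```

View pics/s7.png

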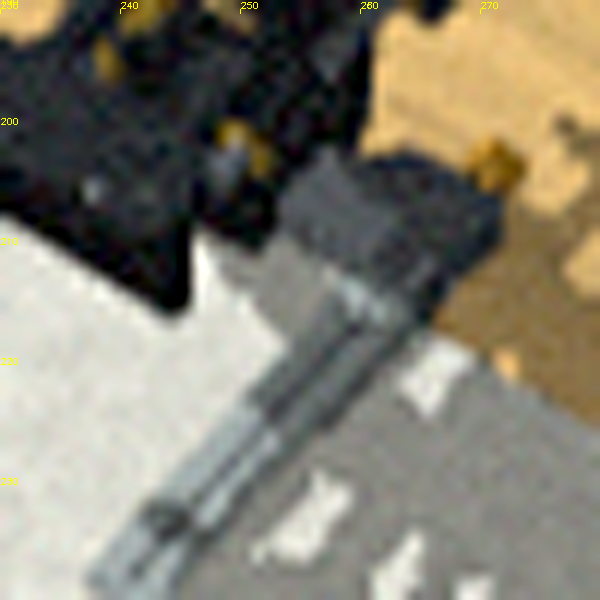

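```bash
python3 -m jog '[[[1.5,0,0],[0,-0.003,0],0],[[1,0,0],[0,0,0],0],[[1,0,0],[0,0,0],0],[[1,0,0],[0,0,0],0],[[1,0,0],[0,0,0],0],[[1,0,0],[0,0,0],0],[[1,0,0],[0,0,0],0],[[0,0,0],[0,0,0],0],[[0,0,0],[0,0,0],0],[[0,0,0],[0,0,0],0]]'; python3 - <<'E'
from h import *
st()
E
```

```text
clock: 13.05
position: [0.4755, 0.0132, 0.0369]
tcp_rot: [[-0.03, 0.999, -0.022], [1.0, 0.03, 0.001], [0.002, -0.022, -1.0]]
wrist_force: [-4.0, -0.6, -0.1]
opening: 0.27
t 13.05 pos [475.5  13.2  36.9] yawY 0.0301 tiltcorr wx,wy -0.0015 -0.0223 F [-4.  -0.6 -0.1] op 0.27 q [-0.22  0.54  1.86 -0.    0.77 -0.24]
```

```bash
python3 -m jog '[[[-0.5,0,0],[0.001,-0.011,0],0],[[0,0,0],[0,-0.011,0],0],[[0,0,0],[0,0,0],0],[[0,0,0],[0,0,0],0.4],[[0,0,0],[0,0,0],0.55],[[0,0,0],[0,0,0],0.55],[[0,0,5],[0,0,0],0.55],[[0,0,20],[0,0,0],0.6],[[0,0,40],[0,0,0],1],[[0,0,50],[0,0,0],1]]'; python3 - <<'E'
from h import *
st()
E
```

```text
clock: 14.3
position: [0.4752, 0.0132, 0.1539]
tcp_rot: [[-0.03, 1.0, -0.0], [1.0, 0.03, 0.003], [0.003, -0.0, -1.0]]
wrist_force: [-0.2, 0.3, 0.5]
opening: 0.802
t 14.3 pos [475.2  13.2 153.9] yawY 0.03 tiltcorr wx,wy -0.0032 -0.0001 F [-0.2  0.3  0.5] op 0.802 q [-0.22  0.33  1.79  0.    1.03 -0.25]
```

```bash
python3 -m jog '[[[0,10,50],[0,0,0.15],1],[[0,20,50],[0,0,0.15],1],[[6,35,20],[0,0,0.15],1],[[7,42,0],[0,0,0.15],1],[[7,42,0],[0,0,0.15],1],[[7,42,0],[0,0,0.15],1],[[7,42,0],[0,0,0.15],1],[[7,42,0],[0,0,0.15],1],[[7,36,0],[0,0,0.15],1],[[7,25,0],[0,0,0.15],1]]'; python3 - <<'E'
from h import *
st()
c=cap("scene","8");crop(c,180,170,130,110,6,"s8")
c=cap("top","8");crop(c,195,110,125,100,6,"t8")
cv2.imwrite("pics/top8.png",c["pixels"])
E
```

```text
clock: 15.55
position: [0.5302, 0.3592, 0.2866]
tcp_rot: [[-1.0, -0.005, 0.006], [-0.005, 1.0, 0.011], [-0.006, 0.011, -1.0]]
wrist_force: [-0.3, -0.3, -0.2]
opening: 1.001
t 15.55 pos [530.2 359.2 286.6] yawY 1.5761 tiltcorr wx,wy -0.0111 0.0055 F [-0.3 -0.3 -0.2] op 1.001 q [ 0.41  0.56  1.07  0.01  1.5  -1.17]
```

View pics/s8.png

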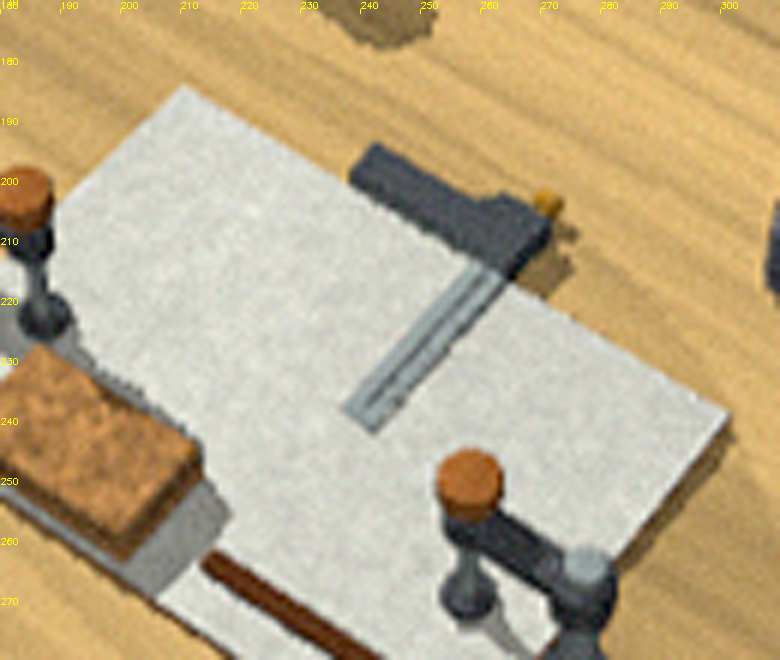

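View pics/t8.png

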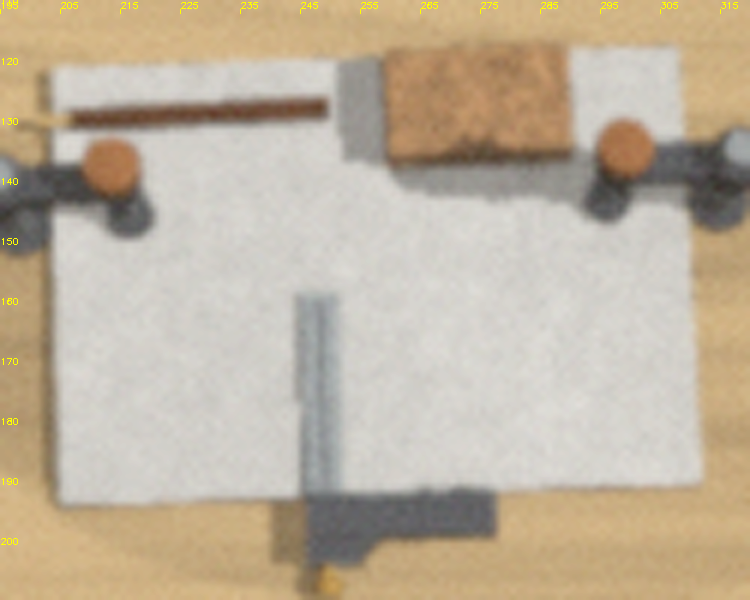

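```bash
cat > m.py <<'E'
from h import *
np.set_printoptions(precision=4,suppress=True)
def meas(tag):
    s=load("scene",tag);t=load("top",tag)
    S=lambda x,y:((x+.5)/6-.5+180,(y+.5)/6-.5+170);T=lambda x,y:((x+.5)/6-.5+195,(y+.5)/6-.5+110)
    for n,c,fr,out,inn,end,hf in(("top",t,edge(t,T(60,503),T(290,497)),(T(298,300),T(306,490)),(T(338,296),T(340,485)),(T(297,294),T(338,294)),(T(380,489),T(495,488))),
      ("scn",s,edge(s,S(730,412),S(525,285)),(S(378,428),S(510,283)),(S(345,408),S(475,265)),(S(345,408),S(375,432)),None)):
        for k in("gray",):
            o=edge(c,*out,k,2);i=edge(c,*inn,k,2);e=edge(c,*end,k,2)
            O=isect(o,e);I=isect(i,e);F=isect(o,fr);FI=isect(i,fr)
            W=[ray(c,p,.0115) for p in(O,I,F,FI)]
            d=lambda a,b:np.arctan2((a-b)[1],(a-b)[0])
            print(n,"corner",O,W[0],"inner corner",W[1],"width",np.linalg.norm(W[0]-W[1]),"at front outer",W[2],"inner",W[3],"yaw out/in",d(W[0],W[2]),d(W[1],W[3]),"res",o[2],i[2],e[2],"len",np.linalg.norm(W[0]-W[2]))
    if True:
        h=edge(t,T(380,490),T(490,488),"gray",1.5);a,b=[ray(t,p,.021) for p in(h[0],h[0]+20*h[1])];print("head face top yaw",np.arctan2(-(b-a)[0],(b-a)[1]),a)
        b1=edge(t,T(390,538),T(495,536),"sat",1.5);a,b=[ray(t,p,.021) for p in(b1[0],b1[0]+20*b1[1])];print("back",np.arctan2(-(b-a)[0],(b-a)[1]),a)
E
python3 -c "
from m import *
meas('8')"
```

```text
top corner [243.2064 158.5109] [0.5924 0.0735 0.0115] inner corner [0.5927 0.0497 0.0115] width 0.02376213767276724 at front outer [0.4811 0.0683 0.0115] inner [0.4816 0.0461 0.0115] yaw out/in 0.046937069068952245 0.03221777600167442 res 0.14100566506385803 0.2937988042831421 0.1695636808872223 len 0.11142726681840133
scn corner [241.9573 242.3166] [0.5981 0.0717 0.0115] inner corner [0.5972 0.0558 0.0115] width 0.015910345896028223 at front outer [0.4864 0.0686 0.0115] inner [0.4869 0.0495 0.0115] yaw out/in 0.02756093397595405 0.057840188680671915 res 0.13257849216461182 0.4771031439304352 0.0751425176858902 len 0.1118089472285483
head face top yaw -3.079187425223426 [ 0.4854 -0.0012  0.021 ]
back -3.071837579334458 [ 0.46   -0.0047  0.021 ]
```

```bash
python3 - <<'E'
from h import *
s=load("scene","8");t=load("top","8")
crop(t,235,150,50,50,12,"t8b");crop(s,232,192,50,55,11,"s8b")
E
```

```text
(no output)
```

View pics/t8b.png

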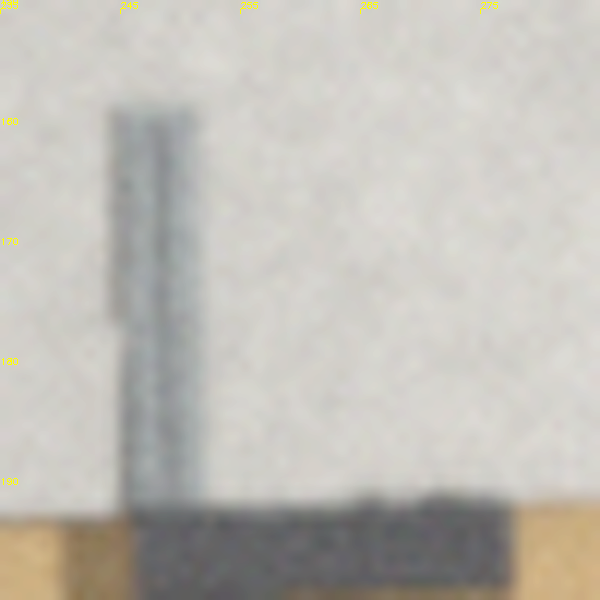

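View pics/s8b.png

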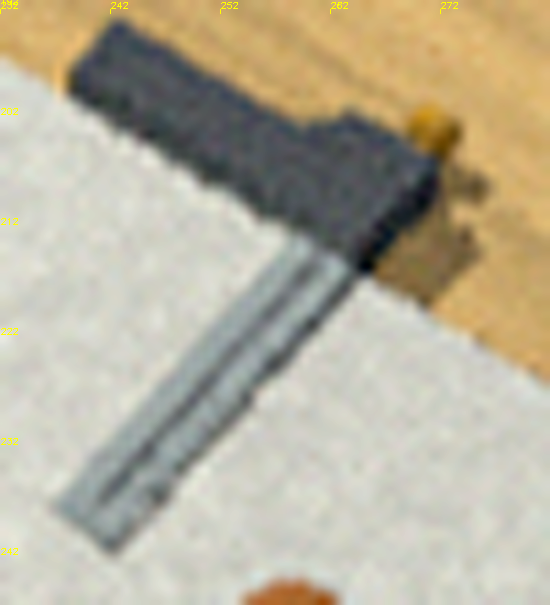

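```bash
python3 - <<'E'
from h import *
import h
np.set_printoptions(precision=4,suppress=True)
s=load("scene","8");t=load("top","8")
S=lambda x,y:((x+.5)/11-.5+232,(y+.5)/11-.5+192);T=lambda x,y:((x+.5)/12-.5+235,(y+.5)/12-.5+150)
_c=h.chan
def ch(c,k):
    if k=="br":
        im=c["pixels"].astype(np.float32); return cv2.GaussianBlur((im[:,:,0]-im[:,:,2])/(im.mean(2)+1)*100,(3,3),.6)
    return _c(c,k)
h.chan=ch
for n,c,o,i in(("top",t,(T(112,120),T(128,490)),(T(193,120),T(203,490))),("scn",s,(S(120,535),S(345,285)),(S(65,495),S(285,245)))):
  for k in("br","gray"):
    r=[]
    for p in(o,i):
        e=edge(c,*p,k,2.); a=e[0]+e[1]*np.dot(np.array(p[0])-e[0],e[1]);b=e[0]+e[1]*np.dot(np.array(p[1])-e[0],e[1])
        A,B=ray(c,a,.0115),ray(c,b,.0115);sl=(B-A)[1]/(B-A)[0]
        print(n,k,"y at x=.485/.59:",A[1]+sl*(.485-A[0]),A[1]+sl*(.59-A[0]),"yaw",sl,"res",round(e[2],2))
E
```

```text
top br y at x=.485/.59: 0.0668805397032783 0.06871523271214947 yaw 0.017473266751153904 res 0.19
top br y at x=.485/.59: 0.046056007112999967 0.050088995872123225 yaw 0.038409416753554824 res 0.21
top gray y at x=.485/.59: 0.06864991601030289 0.0735264829241504 yaw 0.04644349441759541 res 0.18
top gray y at x=.485/.59: 0.04527644101008274 0.05227662097628743 yaw 0.06666838063052086 res 0.5
scn br y at x=.485/.59: 0.06852968306275715 0.06731932750398302 yaw -0.01152719579784887 res 0.18
scn br y at x=.485/.59: 0.046586300498934946 0.04783411843162155 yaw 0.011883980311301022 res 0.13
scn gray y at x=.485/.59: 0.0685491797753957 0.07157043993267646 yaw 0.02877390625981689 res 0.13
scn gray y at x=.485/.59: 0.04326097106959296 0.055358376901271794 yaw 0.11521338887313176 res 0.58
```

```bash
python3 - <<'E'
from h import *
np.set_printoptions(precision=0,suppress=True,linewidth=200)
# profile along panel y direction, in world coordinates on z=.009, averaged over x ranges relative to each view's front edge
yaw=.027; ex=np.array([np.cos(yaw),np.sin(yaw),0]);ey=np.array([-np.sin(yaw),np.cos(yaw),0])
for n,P in(("top",[.4819,.0674,.009]),("scene",[.4852,.0661,.009])):
    print(n,"offset mm",np.arange(-26,9,1.))
    for tag in("0","8"):
        c=load(n,tag);I=chan(c,"gray")
        for lo,hi in((.006,.034),(.045,.075),(.075,.105)):
            pr=[]
            for o in np.arange(-26,9,1.)/1000:
                uv=[proj(c,np.array(P)+ex*x+ey*o) for x in np.linspace(lo,hi,25)]
                pr.append(np.mean(map_coordinates(I,[[u[1] for u in uv],[u[0] for u in uv]],order=1)))
            print(tag,lo,np.array(pr))
E
```

```text
top offset mm [-26. -25. -24. -23. -22. -21. -20. -19. -18. -17. -16. -15. -14. -13. -12. -11. -10.  -9.  -8.  -7.  -6.  -5.  -4.  -3.  -2.  -1.   0.   1.   2.   3.   4.   5.   6.   7.   8.]
0 0.006 [136. 136. 136. 136. 136. 136. 135. 135. 135. 135. 135. 134. 134. 133. 133. 134. 134. 134. 134. 133. 132. 129. 126. 122. 117. 112. 109. 114. 119. 125. 127. 130. 132. 132. 133.]
0 0.045 [135. 135. 135. 135. 135. 134. 134. 134. 133. 133. 133. 134. 134. 135. 135. 135. 135. 135. 135. 135. 135. 134. 134. 134. 133. 133. 133. 133. 132. 132. 132. 132. 132. 132. 132.]
0 0.075 [136. 136. 136. 136. 136. 136. 137. 137. 137. 137. 137. 137. 137. 136. 136. 136. 135. 135. 135. 135. 135. 135. 135. 135. 135. 135. 135. 135. 135. 136. 136. 136. 136. 136. 136.]
8 0.006 [136. 135. 133. 131. 128. 125. 121. 117. 114. 112. 109. 106. 103. 100. 100. 101. 101. 103. 105. 107. 107. 105. 102. 101. 100.  99.  99. 107. 116. 124. 128. 131. 134. 135. 135.]
8 0.045 [136. 135. 134. 131. 128. 124. 121. 118. 116. 113. 111. 109. 107. 104. 101.  99. 101. 104. 107. 108. 109. 109. 109. 108. 107. 107. 109. 112. 115. 120. 125. 129. 
[... 803 characters left out ...]
134. 134. 135. 135. 135. 134. 134. 133. 134. 134. 133. 133. 133. 133. 133. 132. 132. 133. 133. 133. 133. 133. 133. 133. 133. 134. 134. 133. 133.]
8 0.006 [140. 139. 136. 131. 124. 117. 112. 110. 109. 108. 104.  98.  90.  84.  81.  83.  89.  97. 104. 108. 108. 105.  97.  86.  75.  70.  74.  88. 106. 121. 130. 135. 136. 136. 136.]
8 0.045 [139. 139. 136. 131. 124. 117. 113. 110. 110. 108. 105.  99.  91.  83.  79.  82.  90.  98. 104. 106. 105. 102.  97.  91.  85.  83.  88. 100. 114. 126. 133. 136. 136. 135. 134.]
8 0.075 [140. 140. 137. 131. 124. 118. 112. 109. 108. 107. 105.  99.  91.  84.  80.  83.  89.  97. 103. 105. 104. 101.  97.  92.  89.  89.  94. 104. 117. 128. 136. 140. 141. 140. 140.]
```

```bash
python3 -m jog '[[[6.5,2,0],[-0.011,0.006,0],1],[[0,0,-15],[0,0,0],1],[[0,0,0],[0,0,0],1],[[0,0,0],[0,0,0],1],[[0,0,0],[0,0,0],1],[[0,0,0],[0,0,0],1],[[0,0,0],[0,0,0],1],[[0,0,0],[0,0,0],1],[[0,0,0],[0,0,0],1],[[0,0,0],[0,0,0],1]]'; python3 - <<'E'
from h import *
st()
c=cap("scene","9");crop(c,300,190,100,100,6,"s9")
c=cap("top","9");crop(c,90,110,100,100,6,"t9")
E
```

```text
clock: 16.9
position: [0.5362, 0.3589, 0.2711]
tcp_rot: [[-1.0, 0.006, -0.0], [0.006, 1.0, -0.0], [0.0, -0.0, -1.0]]
wrist_force: [0.0, -0.4, 0.7]
opening: 0.994
t 16.9 pos [536.2 358.9 271.1] yawY 1.5651 tiltcorr wx,wy 0.0001 -0.0003 F [ 0.  -0.4  0.7] op 0.994 q [ 0.41  0.58  1.07  0.    1.48 -1.16]
```

View pics/s9.png

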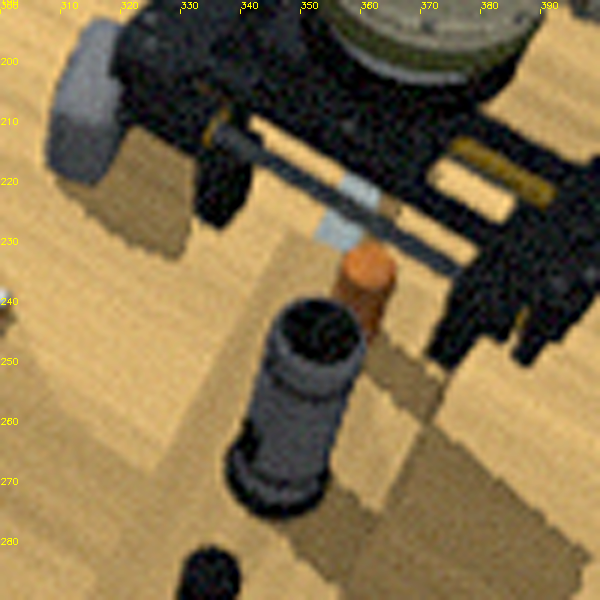

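View pics/t9.png

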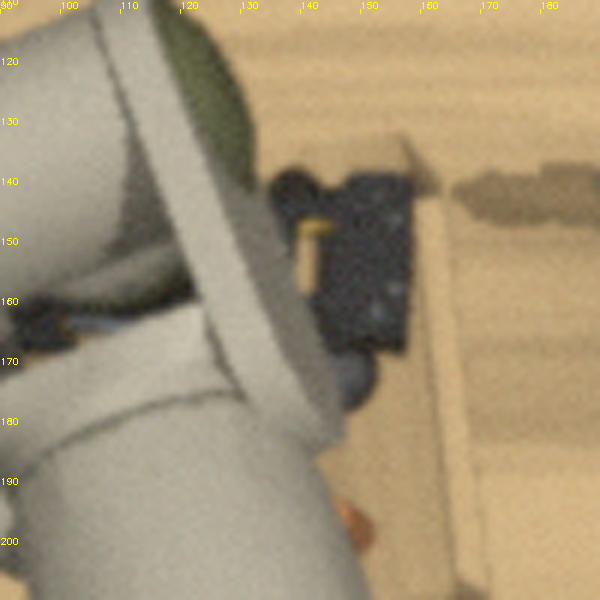

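```bash
python3 - <<'E'
from h import *
s=load("scene","9")
a=ray(s,(335.7,227),.246);b=ray(s,(372.8,250.4),.246);print(a,b,(a+b)/2,np.linalg.norm(a-b))
E
```

```text
[0.5424348 0.3114347 0.246    ] [0.54458043 0.41021544 0.246     ] [0.54350761 0.36082507 0.246     ] 0.09880403694383104
```

```bash
python3 -m jog '[[[0,0,-30],[0,0,0],1],[[0,0,-30],[0,0,0],1],[[0,0,-18],[0,0,0],1],[[0,0,-10],[0,0,0],1],[[0,0,-4],[0,0,0],1],[[0,0,0],[0,0,0],0.7],[[0,0,0],[0,0,0],0],[[0,0,0],[0,0,0],0],[[0,0,0],[0,0,0],0],[[0,0,0],[0,0,0],0]]'; python3 - <<'E'
from h import *
st()
c=cap("scene","10");crop(c,300,190,100,100,6,"s10")
E
```

```text
clock: 18.25
position: [0.537, 0.3593, 0.1796]
tcp_rot: [[-1.0, 0.006, 0.005], [0.006, 1.0, 0.002], [-0.005, 0.002, -1.0]]
wrist_force: [-0.4, 2.2, 1.8]
opening: 0.459
t 18.25 pos [537.  359.3 179.6] yawY 1.5651 tiltcorr wx,wy -0.0023 0.0051 F [-0.4  2.2  1.8] op 0.459 q [ 0.41  0.65  1.21  0.    1.28 -1.16]
```

View pics/s10.png

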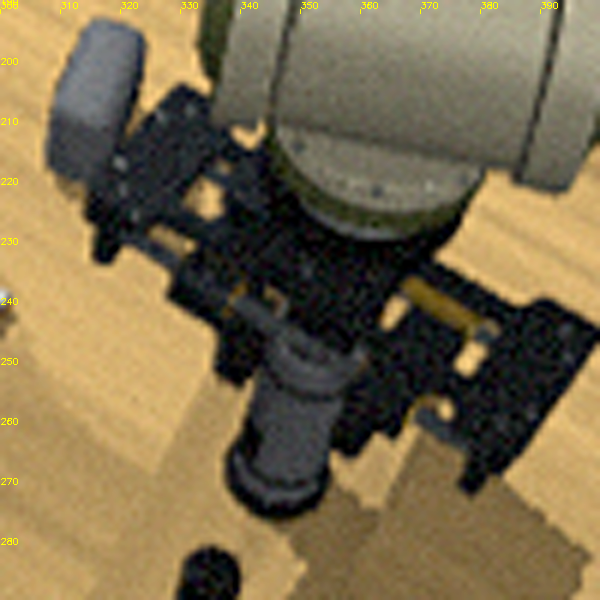

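```bash
python3 -m jog '[[[0,0,0],[-0.002,0.005,0],0],[[0,0,0],[0,0,0],0],[[0,0,0],[0,0,0],0],[[0,0,0],[0,0,0],0],[[0,0,5],[0,0,0],0],[[0,0,15],[0,0,0],0],[[0,0,25],[0,0,0],0],[[0,0,30],[0,0,0],0],[[0,0,30],[0,0,0],0],[[0,0,20],[0,0,0],0]]'; python3 - <<'E'
from h import *
st()
c=cap("scene","11");crop(c,290,140,110,110,6,"s11")
E
```

```text
clock: 19.55
position: [0.5354, 0.3586, 0.3093]
tcp_rot: [[-1.0, 0.006, -0.005], [0.006, 1.0, -0.002], [0.005, -0.002, -1.0]]
wrist_force: [0.2, -0.1, -3.6]
opening: 0.423
t 19.55 pos [535.4 358.6 309.3] yawY 1.5651 tiltcorr wx,wy 0.0019 -0.005 F [ 0.2 -0.1 -3.6] op 0.423 q [ 0.41  0.57  1.    0.    1.58 -1.16]
```

View pics/s11.png

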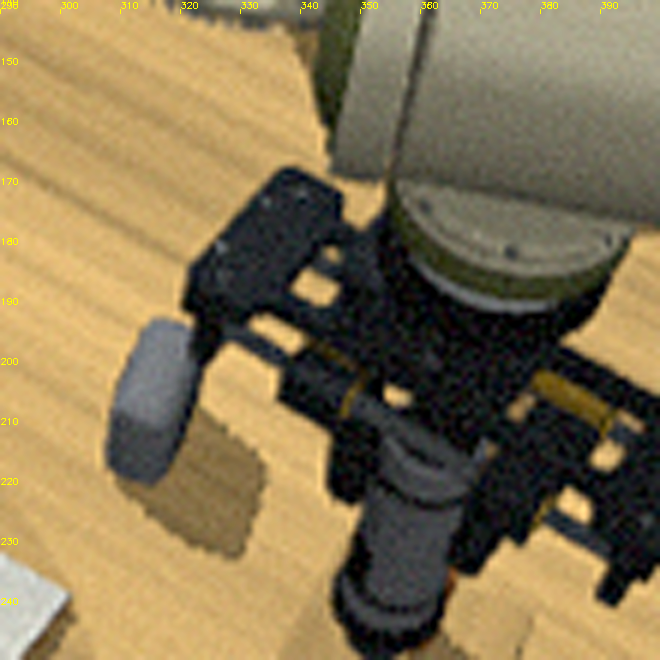

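```bash
python3 -m jog '[[[0,-5,12],[0.001,-0.003,0],0],[[6,-20,0],[0.001,-0.002,0],0],[[8,-40,0],[0,0,0],0],[[9,-45,0],[0,0,0],0],[[9,-45,0],[0,0,0],0],[[9,-45,0],[0,0,0],0],[[8,-40,0],[0,0,0],0],[[6,-25,0],[0,0,0],0],[[2,-10,0],[0,0,0],0],[[0,0,0],[0,0,0],0]]'; python3 - <<'E'
from h import *
st()
c=cap("scene","12");cv2.imwrite("pics/s12.png",c["pixels"]);c=cap("top","12");cv2.imwrite("pics/t12.png",c["pixels"])
E
```

```text
clock: 20.85
position: [0.5916, 0.0645, 0.3182]
tcp_rot: [[-1.0, 0.011, -0.007], [0.011, 1.0, -0.001], [0.007, -0.001, -1.0]]
wrist_force: [-0.5, 0.7, -4.2]
opening: 0.423
t 20.85 pos [591.6  64.5 318.2] yawY 1.5598 tiltcorr wx,wy 0.0013 -0.007 F [-0.5  0.7 -4.2] op 0.423 q [-0.09  0.45  1.17 -0.    1.53 -1.65]
```

View pics/s12.png

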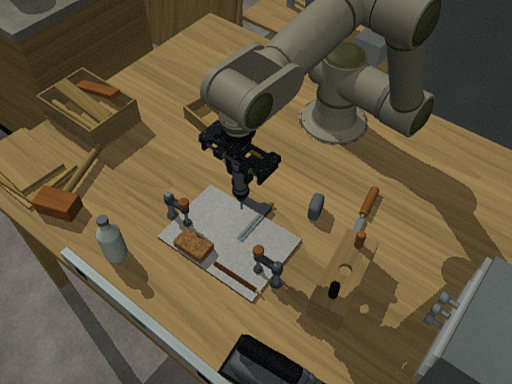

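View pics/t12.png

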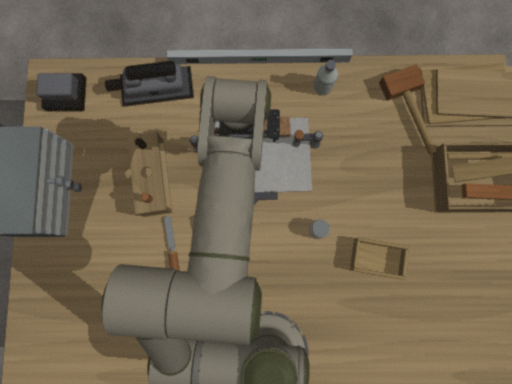

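```bash
python3 -m jog '[[[1,2,-10],[0.001,-0.006,0],0],[[1,2,-20],[0,0,0],0],[[0,0,-25],[0,0,0],0],[[0,0,-20],[0,0,0],0],[[0,0,-15],[0,0,0],0],[[0,0,-10],[0,0,0],0],[[0,0,-6],[0,0,0],0],[[0,0,0],[0,0,0],0],[[0,0,0],[0,0,0],0],[[0,0,0],[0,0,0],0]]'; python3 - <<'E'
from h import *
st()
c=cap("scene","13");crop(c,205,170,70,85,7,"s13")
E
```

```text
clock: 22.2
position: [0.5927, 0.0755, 0.2076]
tcp_rot: [[-1.0, 0.002, 0.002], [0.002, 1.0, 0.001], [-0.002, 0.001, -1.0]]
wrist_force: [-0.6, 0.1, -2.8]
opening: 0.425
t 22.2 pos [592.7  75.5 207.6] yawY 1.5687 tiltcorr wx,wy -0.0008 0.0024 F [-0.6  0.1 -2.8] op 0.425 q [-0.07  0.52  1.35  0.    1.27 -1.64]
```

View pics/s13.png

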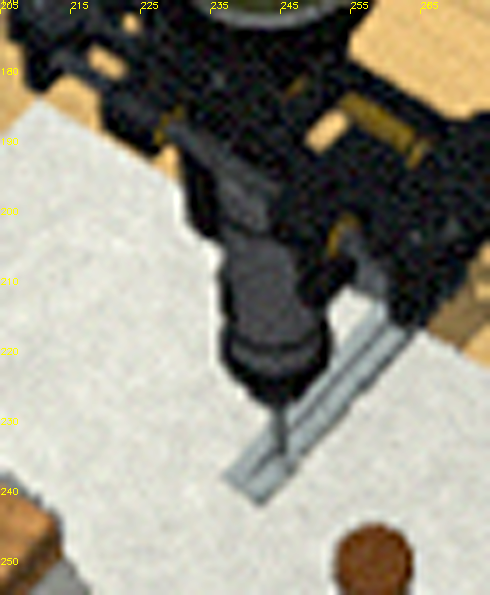

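```bash
python3 - <<'E'
from h import *
s=load("scene","13")
print("bit",ray(s,(245.0,234.6),.048),"corner",ray(s,(241.95,242.2),.0115))
# chuck/collar axis: 
crop(s,222,195,45,55,11,"s13b")
E
```

```text
bit [0.59065184 0.07733161 0.048     ] corner [0.59783872 0.07146766 0.0115    ]
```

View pics/s13b.png

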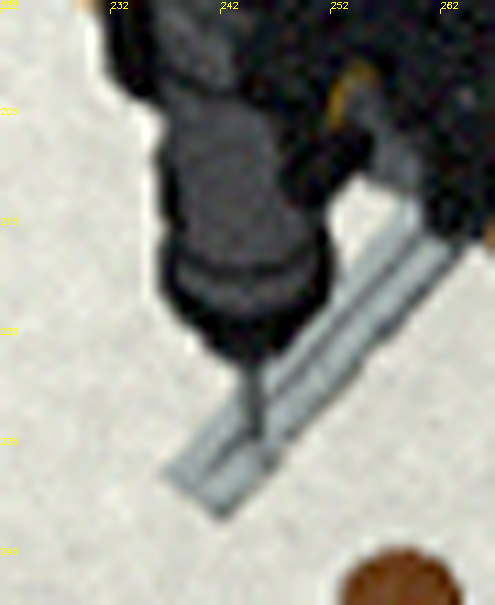

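```bash
python3 - <<'E'
from h import *
s=load("scene","13")
for P in((.5927,.0755),(.5907,.0773)):
  for z in(.048,.068,.125,.10,.2):
    u=proj(s,(*P,z));print(P,z,u,((u-[222,195])+.5)*11)
E
```

```text
(0.5927, 0.0755) 0.048 [244.02671796 234.74370464] [247.79389755 442.68075103]
(0.5927, 0.0755) 0.068 [243.9351958  230.78177341] [246.7871538  399.09950755]
(0.5927, 0.0755) 0.125 [243.66194064 218.95274587] [243.78134709 268.98020454]
(0.5927, 0.0755) 0.1 [243.78412435 224.24199418] [245.12536781 327.16193596]
(0.5927, 0.0755) 0.2 [243.27162614 202.05629967] [239.48788754  83.11929641]
(0.5907, 0.0773) 0.048 [244.98032647 234.60552816] [258.28359118 441.16080974]
(0.5907, 0.0773) 0.068 [244.90021173 230.64282019] [257.40232899 397.57102209]
(0.5907, 0.0773) 0.125 [244.66101785 218.81159622] [254.77119633 267.42755841]
(0.5907, 0.0773) 0.1 [244.76797088 224.10180393] [255.9476797  325.61984318]
(0.5907, 0.0773) 0.2 [244.31936252 201.91233143] [251.01298774  81.53564569]
```

```bash
python3 -m jog '[[[3,-2.5,0],[-0.001,0.0025,0],0],[[3,-2.5,0],[0,0,0],0],[[0,0,-5],[0,0,0],0],[[0,0,-5],[0,0,0],0],[[0,0,-2],[0,0,0],0],[[0,0,0],[0,0,0],0],[[0,0,0],[0,0,0],0],[[0,0,0],[0,0,0],0],[[0,0,0],[0,0,0],0],[[0,0,0],[0,0,0],0]]'; python3 - <<'E'
from h import *
st()
c=cap("scene","14");crop(c,222,195,45,55,11,"s14")
E
```

```text
clock: 23.5
position: [0.5993, 0.0701, 0.1951]
tcp_rot: [[-1.0, 0.002, 0.0], [0.002, 1.0, -0.0], [-0.0, -0.0, -1.0]]
wrist_force: [-0.2, -0.4, -3.8]
opening: 0.42
t 23.5 pos [599.3  70.1 195.1] yawY 1.5685 tiltcorr wx,wy 0.0003 0.0004 F [-0.2 -0.4 -3.8] op 0.42 q [-0.08  0.54  1.34 -0.    1.26 -1.65]
```

View pics/s14.png

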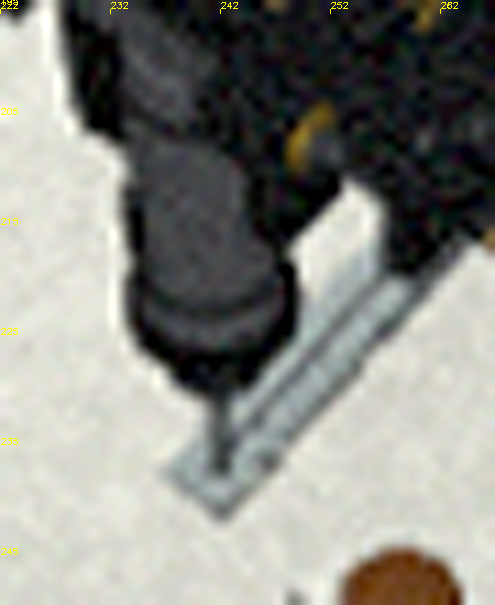

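```bash
python3 - <<'E'
from h import *
s=load("scene","14")
b=ray(s,(241.6,237.5),.0355);k=ray(s,(241.75,242.0),.0115);print("bit",b,"corner",k,"d",k-b)
for z in(.0335,.0375):print(ray(s,(241.6,237.5),z))
# edge-fit axis of the bit: dark centroid per row
I=chan(s,"gray")
for y in(231,232,233,234,235,236,237,238,239): print(y,I[y,237:248].astype(int))
E
```

```text
bit [0.59785444 0.07071193 0.0355    ] corner [0.59767303 0.07060171 0.0115    ] d [-0.00018141 -0.00011022 -0.024     ]
[0.59688373 0.06988251 0.0335    ]
[0.59882516 0.07154134 0.0375    ]
231 [153 145 122  85  42  41  94 109 105  82  99]
232 [144 147 150 119  64  56 116 110  75  96 118]
233 [144 145 141 114  68  64 100  81  69 107 111]
234 [146 148 137 110  61  59  70  93 103 104  93]
235 [155 143 118 105  67  40  68 118 112 105 104]
236 [143 119 113 110  62  46  99 109  86  72  94]
237 [116 107 113  97  60  44 107 106  94  67 108]
238 [112  97 110 101  91  88 107 112 101 115 146]
239 [134 106  95 109 120 118  98  90 115 139 145]
```

```bash
python3 - <<'E'
from h import *
np.set_printoptions(precision=4,suppress=True)
P=[];im=[]
for i in range(8):
    c=optics.capture("scene");P.append(telemetry.get_obs()["position"]);im.append(c["pixels"].astype(float))
P=np.array(P);print(P.mean(0),P.std(0));c["pixels"]=np.clip(np.mean(im,0),0,255).astype(np.uint8);pickle.dump(c,open("scene15.pkl","wb"))
crop(c,222,195,45,55,11,"s15")
for p in((.598,.0707),(.5985,.0705)):
  for z in(.0355,.1105,.1195,.06): print(p,z,((proj(c,(*p,z))-[222,195])+.5)*11)
E
```

```text
[0.5993 0.0701 0.1951] [0. 0. 0.]
(0.598, 0.0707) 0.0355 [220.7041 473.3555]
(0.598, 0.0707) 0.1105 [215.5825 306.9813]
(0.598, 0.0707) 0.1195 [214.9361 285.9825]
(0.598, 0.0707) 0.06 [219.0813 420.6388]
(0.5985, 0.0705) 0.0355 [218.8591 474.2495]
(0.5985, 0.0705) 0.1105 [213.652  307.8945]
(0.5985, 0.0705) 0.1195 [212.9948 286.8979]
(0.5985, 0.0705) 0.06 [217.2092 421.5391]
```

View pics/s15.png

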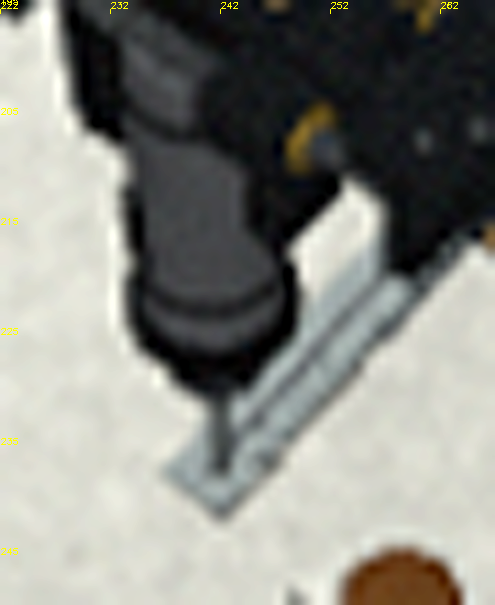

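```bash
python3 - <<'E'
from h import *
np.set_printoptions(precision=1,suppress=True)
c=load("scene","15")
ey=np.array([-.028,1,0]);ex=np.array([1,.028,0])
for C in((.597,.0683,.0115),(.5977,.0706,.0115)):
    C=np.array(C);f=lambda P:((proj(c,P)-[222,195])+.5)*11
    print("outer",f(C),"bottom outer",f(C-[0,0,.002]),"inner",f(C-.02*ey),"groove",f(C-.01*ey), "groove end guesses",f(C-.01*ey-.01*ex))
# profiles along the end edge direction (y) at 4,8,12,16 mm back from end, in image 8 (unoccluded) 
d=load("scene","8")
for n,d,C in(("scn",d,np.array([.597,.0683,.0115])),("top",load("top","8"),np.array([.5925,.0690,.0115]))):
  I=chan(d,"gray")
  o=np.arange(-26,10,1)
  for back in(.004,.008,.014,.02):
    uv=[proj(d,C-ex*back+ey*k/1000) for k in o];print(n,back,map_coordinates(I,[[u[1] for u in uv],[u[0] for u in uv]],order=1).astype(int))
  print(o)
  o2=np.arange(-10,11,1)
  for off in(-.016,-.005,-.002):
    uv=[proj(d,C+ey*off+ex*k/1000) for k in o2];print(n,"along x",off,map_coordinates(I,[[u[1] for u in uv],[u[0] for u in uv]],order=1).astype(int))
E
```

```text
outer [217.5 516.1] bottom outer [217.6 520.2] inner [156.4 476.9] groove [186.9 496.4] groove end guesses [210.3 470.2]
outer [222.7 522.6] bottom outer [222.8 526.7] inner [161.5 483.4] groove [192.  502.9] groove end guesses [215.5 476.7]
scn 0.004 [138 139 139 138 135 128 121 115 111 107 103  99  99 100 100  98  97  97
  99 100 100 100  99  97  93  89  86  87  93 104 118 128 137 141 140 139]
scn 0.008 [142 143 144 144 142 136 127 118 110 108 106 106 106 103 100  98  97  99
 103 106 107 108 108 106  99  92  86  89  95 104 117 128 136 142 142 141]
scn 0.014 [137 139 139 139 136 130 124 117 113 111 110 108 102  95  86  81  80  83
  90  98 104 106 106 105 105 107 105 102 101 105 114 123 131 135 137 139]
scn 0.02 [138 138 137 134 130 123 116 112 109 108 109 109 104  98  88  79  73  71
  84  94 101 101  95  89  86  82  78  71  69  86 103 118 129 135 138 139]
[-26 -25 -24 -23 -22 -21 -20 -19 -18 -17 -16 -15 -14 -13 -12 -11 -10  -9
  -8  -7  -6  -5  -4  -3  -2  -1   0   1   2   3   4   5   6   7   8   9]
scn along x -0.016 [105 106 106 106 104 103 103 104 106 114 122 130 136 138 139 138 
[... 625 characters left out ...]
7 100
 104 106 106 106 107 106 105 104 106 108 109 115 121 128 132 134 136 138]
top 0.02 [135 133 132 131 129 127 125 122 119 115 112 110 107 105 102  99  98 101
 104 107 108 109 110 107 104 101 102 105 108 113 119 126 131 132 134 136]
[-26 -25 -24 -23 -22 -21 -20 -19 -18 -17 -16 -15 -14 -13 -12 -11 -10  -9
  -8  -7  -6  -5  -4  -3  -2  -1   0   1   2   3   4   5   6   7   8   9]
top along x -0.016 [113 113 112 112 112 112 114 115 117 121 124 128 130 132 134 135 135 135
 136 137 137]
top along x -0.005 [106 107 107 108 108 110 112 115 117 120 122 125 127 129 131 133 134 135
 136 136 136]
top along x -0.002 [105 106 107 107 107 108 110 112 115 118 122 126 128 130 132 133 134 134
 135 136 136]
```

```bash
python3 - <<'E'
from h import *
c=load("scene","15");crop(c,180,160,130,110,6,"s15w")
E
```

```text
(no output)
```

View pics/s15w.png

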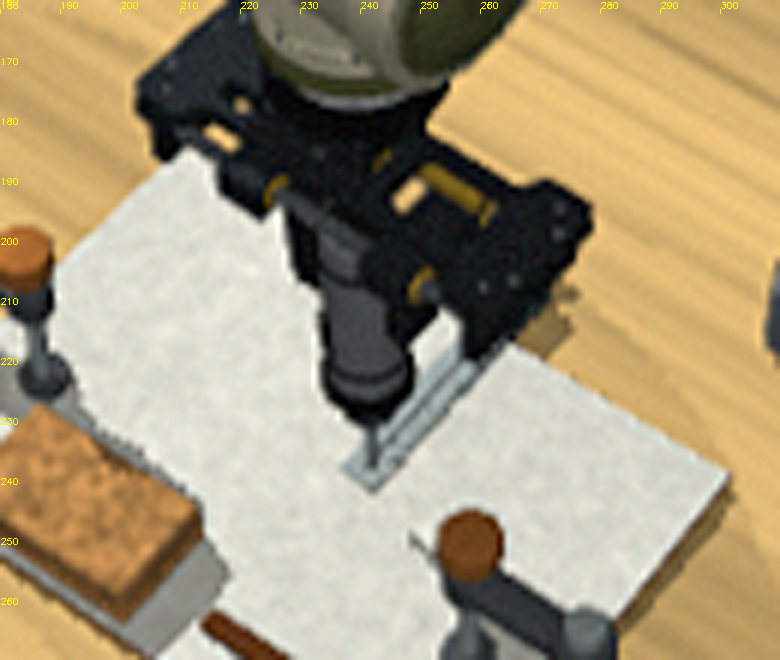

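```bash
python3 -m jog '[[[0,-1,0],[0,0,0],0],[[0,0,-3],[0,0,0],0],[[0,0,-3],[0,0,0],0],[[0,0,-2],[0,0,0],0],[[0,0,0],[0,0,0],0],[[0,0,0],[0,0,0],0],[[0,0,0],[0,0,0],0],[[0,0,0],[0,0,0],0],[[0,0,0],[0,0,0],0],[[0,0,0],[0,0,0],0]]'; python3 - <<'E'
from h import *
st()
im=[]
for i in range(5):
    c=optics.capture("scene");im.append(c["pixels"].astype(float))
c["pixels"]=np.clip(np.mean(im,0),0,255).astype(np.uint8);pickle.dump(c,open("scene16.pkl","wb"))
crop(c,222,205,45,50,12,"s16")
c13=load("scene","13");crop(c13,222,205,45,65,9,"s13c");crop(load("scene","15"),222,205,45,55,11,"s15c")
E
```

```text
clock: 25.2
position: [0.5993, 0.0691, 0.1864]
tcp_rot: [[-1.0, 0.002, 0.0], [0.002, 1.0, -0.0], [-0.0, -0.0, -1.0]]
wrist_force: [-0.1, 0.1, -3.8]
opening: 0.423
t 25.2 pos [599.3  69.1 186.4] yawY 1.5686 tiltcorr wx,wy 0.0003 0.0003 F [-0.1  0.1 -3.8] op 0.423 q [-0.08  0.55  1.35 -0.    1.24 -1.65]
```

View pics/s16.png

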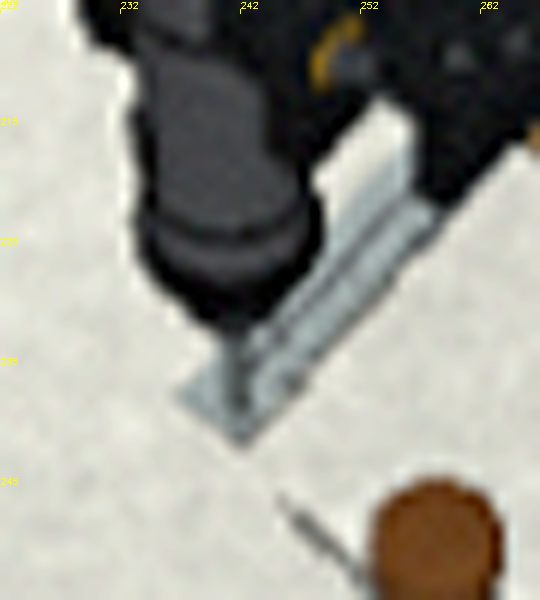

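View pics/s13c.png

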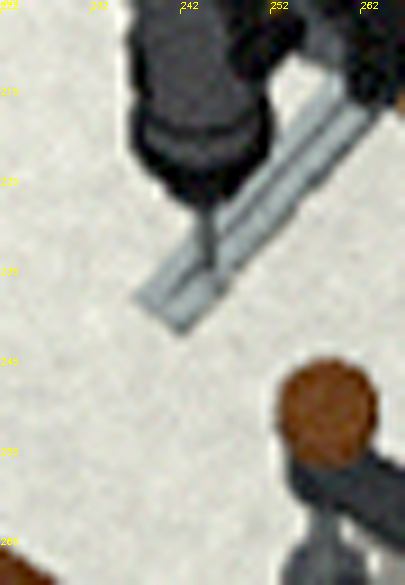

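View pics/s15c.png

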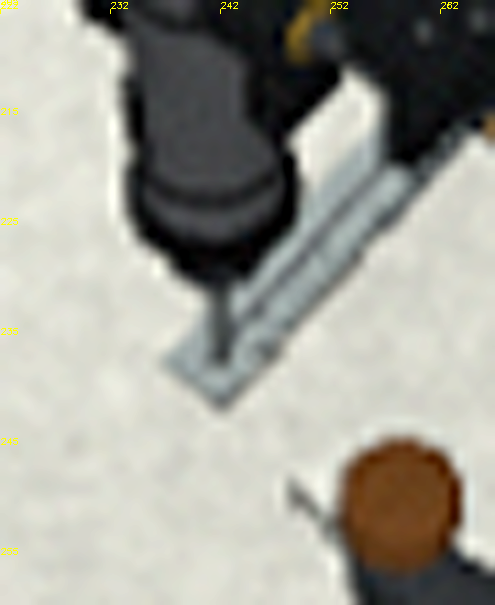

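```bash
python3 - <<'E'
from h import *
np.set_printoptions(precision=4,suppress=True)
c=load("scene","16")
t15,s15=(241.5,237.5),(247.9,248.6);t16,s16=(241.54,238.6),(244.9,246.0)
S15=ray(c,s15,.009)[:2];S16=ray(c,s16,.009)[:2]
dz=.0087;db=np.array([0,.001])
L=(S15-S16-db)/dz;print("S",S15,S16,"L",L)
for z in np.arange(.018,.032,.002):
    b=ray(c,t16,z);print(round(z,3),b[:2],"pred S err mm",1000*(b[:2]+(z-.009)*L-S16), 1000*(ray(c,t15,z+dz)[:2]+(z+dz-.009)*L-S15))
# block-based L from scene0
d=load("scene","8")
for tp,sh in(((213.1,244.7),(218.0,255.8)),):
    print("block L",(ray(d,sh,.009)-ray(d,tp,.037))[:2]/.028)
E
```

```text
S [0.6027 0.097 ] [0.6013 0.085 ] L [0.1632 1.2642]
0.018 [0.5923 0.0656] pred S err mm [-7.4751 -7.9301] [-6.0496 -7.7333]
0.02 [0.5933 0.0665] pred S err mm [-6.1831 -4.5761] [-4.7527 -4.375 ]
0.022 [0.5943 0.0673] pred S err mm [-4.8911 -1.2221] [-3.4558 -1.0168]
0.024 [0.5952 0.0681] pred S err mm [-3.5991  2.132 ] [-2.1589  2.3414]
0.026 [0.5962 0.0689] pred S err mm [-2.3071  5.486 ] [-0.8621  5.6996]
0.028 [0.5972 0.0698] pred S err mm [-1.015  8.84 ] [0.4348 9.0578]
0.03 [0.5981 0.0706] pred S err mm [ 0.277 12.194] [ 1.7317 12.416 ]
0.032 [0.5991 0.0714] pred S err mm [ 1.569 15.548] [ 3.0286 15.7742]
block L [0.245  0.7777]
```

```bash
python3 - <<'E'
from h import *
np.set_printoptions(precision=4,suppress=True)
t=load("top","0");s=load("scene","0")
crop(t,145,120,75,45,10,"t0sh");crop(s,245,230,75,70,9,"s0sh")
E
```

```text
(no output)
```

View pics/t0sh.png

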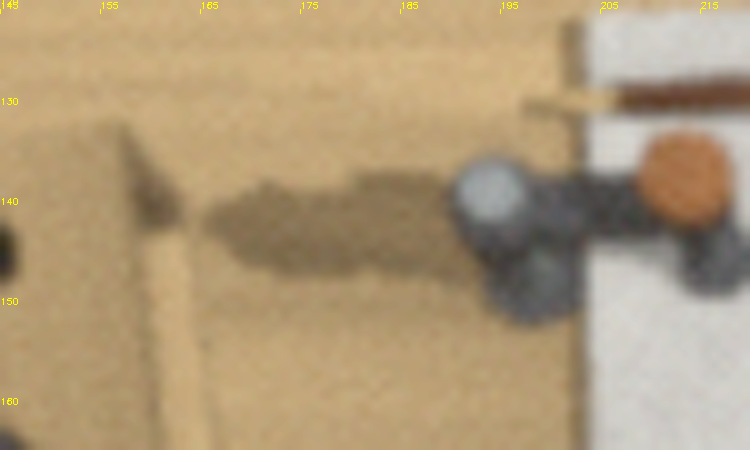

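View pics/s0sh.png

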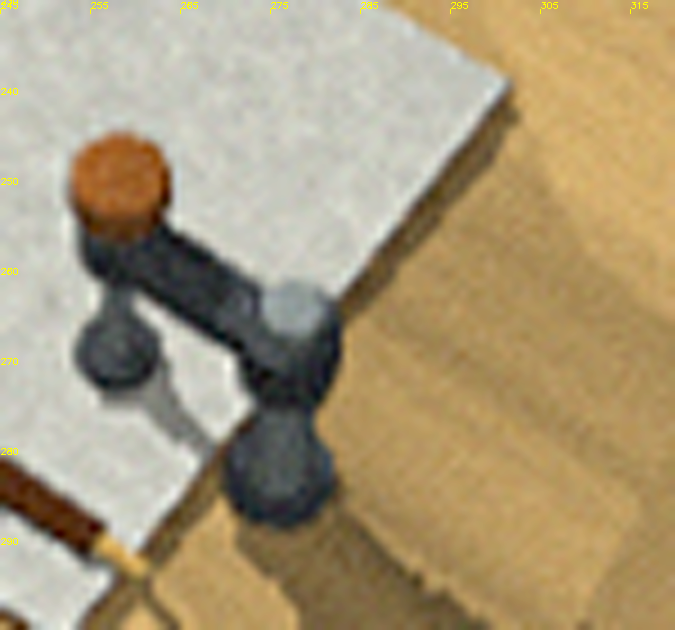

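```bash
python3 - <<'E'
from h import *
np.set_printoptions(precision=4,suppress=True)
t=load("top","0")
S=ray(t,(165.0,141.7),0)[:2];P=ray(t,(48.5*0+193.6,138.6),.105)[:2];print(S,P)
v=S-P;v=v*(1-.011/np.hypot(*v));L=v/.105;print("L",L)
P2=ray(t,(193.6,138.6),.1)[:2]
c=load("scene","16")
t16,s16=(241.54,238.6),(244.9,246.0);t15,s15=(241.5,237.5),(247.9,248.6)
for tt,ss,n in((t16,s16,16),(t15,s15,15)):
  Sx=ray(c,ss,.009)[:2]
  for z in np.arange(.020,.042,.002):
    b=ray(c,tt,z);e=1000*(b[:2]+(z-.009)*L-Sx)
    if abs(e).max()<9: print(n,round(z,3),b[:2],e)
E
```

```text
[0.6526 0.3285] [0.6336 0.2186]
L [0.1632 0.9432]
16 0.02 [0.5933 0.0665] [-6.1835 -8.1074]
16 0.022 [0.5943 0.0673] [-4.8916 -5.3954]
16 0.024 [0.5952 0.0681] [-3.5997 -2.6835]
16 0.026 [0.5962 0.0689] [-2.3077  0.0285]
16 0.028 [0.5972 0.0698] [-1.0158  2.7404]
16 0.03 [0.5981 0.0706] [0.2761 5.4524]
16 0.032 [0.5991 0.0714] [1.5681 8.1643]
15 0.03 [0.5954 0.0682] [-3.9105 -8.9338]
15 0.032 [0.5963 0.069 ] [-2.6137 -6.2177]
15 0.034 [0.5973 0.0699] [-1.317  -3.5015]
15 0.036 [0.5983 0.0707] [-0.0202 -0.7854]
15 0.038 [0.5992 0.0715] [1.2766 1.9308]
15 0.04 [0.6002 0.0724] [2.5734 4.647 ]
```

```bash
python3 -m jog '[[[0,-1,0],[0,0,0],0],[[0,0,-2],[0,0,0],0],[[0,0,-2],[0,0,0],0],[[0,0,-2],[0,0,0],0],[[0,0,-1.5],[0,0,0],0],[[0,0,0],[0,0,0],0],[[0,0,0],[0,0,0],0],[[0,0,0],[0,0,0],0],[[0,0,0],[0,0,0],0],[[0,0,0],[0,0,0],0]]'; python3 - <<'E'
from h import *
np.set_printoptions(precision=4,suppress=True)
st()
im=[]
for i in range(5):
    c=optics.capture("scene");im.append(c["pixels"].astype(float))
c["pixels"]=np.clip(np.mean(im,0),0,255).astype(np.uint8);pickle.dump(c,open("scene17.pkl","wb"))
crop(c,222,205,45,50,12,"s17");cv2.imwrite("pics/s17f.png",c["pixels"])
for z in(.0185,.0195,.0205): 
    u=proj(c,(.5972,.0685,z));print("expected tip px",u,(u-[222,205]+.5)*12)
L=np.array([.163,.943]);u=proj(c,(*(np.array([.5972,.0685])+.0105*L),.009));print("exp shadow",(u-[222,205]+.5)*12)
u=proj(c,(.5972,.0685,.0115));print("corner",(u-[222,205]+.5)*12)
E
```

```text
clock: 26.7
position: [0.5993, 0.0679, 0.1784]
tcp_rot: [[-1.0, 0.002, 0.0], [0.002, 1.0, -0.0], [-0.0, -0.0, -1.0]]
wrist_force: [-0.5, -0.4, -4.2]
opening: 0.424
t 26.7 pos [599.3  67.9 178.4] yawY 1.5685 tiltcorr wx,wy 0.0003 0.0003 F [-0.5 -0.4 -4.2] op 0.424 q [-0.08  0.56  1.36 -0.    1.22 -1.65]
expected tip px [241.2385 240.1794] [236.8625 428.1534]
expected tip px [241.2325 239.9901] [236.7898 425.8818]
expected tip px [241.2264 239.8006] [236.7169 423.6076]
exp shadow [265.4848 476.5503]
corner [237.3695 443.9809]
```

View pics/s17.png

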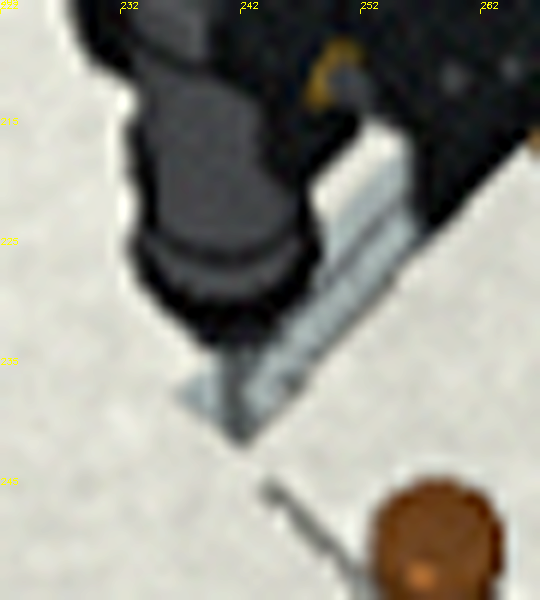

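View pics/s17f.png

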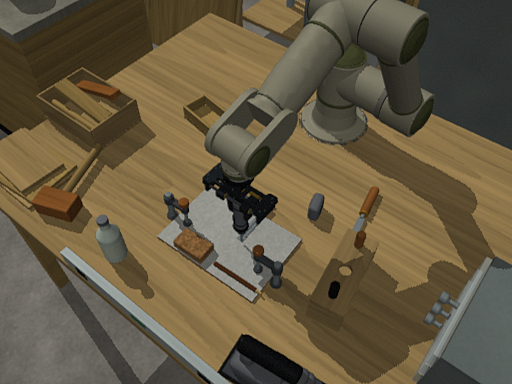

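Everything else stands where it was. The bit tip is over the blade corner (pixel about 241, 240), and its shadow tip is where the geometry predicts, so I'm handing in.

```bash
python3 -c "
from h import *
print(arm.job_done()); st()"
```

```text
the job is handed in; nothing more can be done
None
the job is handed in; nothing more can be done
```

The square is laid and released, and the drill is held upright and still over the blade's outer corner. I handed the job in at about 27 s.

- **Square:** I pushed the head along the bench until it stopped against the panel's front edge. The blade runs parallel to the pencil tick. Its outer edge is about 1 mm to the right of the tick's centre line, so still on the 3 mm line. I left it there rather than disturb the square.
- **Drill:** I lifted it straight out of the rack and carried it with the bit roughly 150 mm above the bench, clear of the 118 mm clamp knobs. The bit point is now about 10 mm above the panel. The wrist force was only the drill's weight, about 4 N, so I saw no sign of contact.
- **Final check:** the bit point and its shadow were within about 1 mm of where they should be for the blade corner, and the tool's tilt was under 0.001 rad. In the last picture everything else looked unmoved.
- **Disagreements:**
  - The two cameras differed by about 3 mm in x.
  - Estimating the corner from arm positions alone put it 3–4 mm nearer the robot.
  - The arm hid the bit from the top camera, so I relied on the scene camera, with the bit's height checked against its shadow.
  - That leaves roughly 1–2 mm of uncertainty along x.

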